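Cure the cast arches in the light tunnel

TASK

Set every tray that carries a cast arch on the tunnel's apron and push it in under the amber hood, one behind the other, until all of them are fully inside. Then lift the guard cover on the control unit, flip the toggle beneath it over to on (away from its start lean) and let the cover drop shut again; only then press the three keys one at a time, from the smallest to the largest. Leave the jar, jaw model and cassette where they are.

Things in the scene. Friction and masses are not known exactly. Their poses are not given: they have to be found in the camera images.
- tray1_c (a point): aluminium tray, a solid block 56 mm (own x) x 46 mm (own y) x 18 mm high, about 80 g, with a reddish horseshoe-shaped cast dental arch fixed on top (4 mm proud, total height 22 mm). The point is the centre of the block, 9 mm above its underside; may go in either end first. Starts lying flat on the table. Three or four such trays are present.
- tray2_c (a point): aluminium tray, a solid block 56 mm (own x) x 46 mm (own y) x 18 mm high, about 80 g, with a reddish horseshoe-shaped cast dental arch fixed on top (4 mm proud, total height 22 mm). The point is the centre of the block, 9 mm above its underside; may go in either end first. Starts lying flat on the table. Three or four such trays are present.
- tray3_c (a point): aluminium tray, a solid block 56 mm (own x) x 46 mm (own y) x 18 mm high, about 80 g, with a reddish horseshoe-shaped cast dental arch fixed on top (4 mm proud, total height 22 mm). The point is the centre of the block, 9 mm above its underside; may go in either end first. Starts lying flat on the table. Three or four such trays are present.
- tray4_c (a point): aluminium tray, a solid block 56 mm (own x) x 46 mm (own y) x 18 mm high, about 80 g, with a reddish horseshoe-shaped cast dental arch fixed on top (4 mm proud, total height 22 mm). The point is the centre of the block, 9 mm above its underside; may go in either end first. Starts lying flat on the table. Three or four such trays are present.
- tunnel: white light-curing tunnel fixed to the table; base 84 mm wide (own x) x 370 mm long (own y), 10 mm thick. Origin on the table under the centre of the mouth; own +y points from the open apron into the tunnel. The apron runs from y = -115 mm to 0; the transparent amber hood from y = 0 to 235 mm, where a stop block closes the far end.
- tunnel_mouth (a point): centre of the tunnel mouth, on the channel floor (10 mm above the table), axes as tunnel. The channel is 52 mm wide, all along. On the apron it has side rails 5 mm high and 12 mm thick; under the hood the side walls are 26 mm high and 12 mm thick, and the hood's underside is 26 mm above the channel floor, its top 30 mm above.
- tunnel_end (a point): face of the stop block at the far end of the channel, on its floor, 235 mm in +y of the mouth. The channel under the hood holds four trays end to end with 11 mm to spare; fingers do not fit under the hood. A lamp bar stands on the hood from y = 60 mm to here, top 46 mm above the channel floor; the stop block is 50 mm high.
- console: white control unit fixed to the table, 170 mm (own x) x 190 mm (own y) x 60 mm high; origin on the table under its centre. On its top: the covered arming switch (at own y = +45 mm) and a row of three keys along own x (at own y = -48 mm), 50 mm apart.
- cover (a joint): grey guard cover over the arming switch: 0 shut, 1.75 rad fully open (on its stop). It swings up and back towards the unit's +x about a hinge along own y. Only its weight moves it: it drops shut when let go below about 0.7 rad and falls open to its stop beyond about 1.1 rad, and stays there. Weighs 40 g.
- cover_hinge (a point): the cover's hinge line, centre, fixed on the unit, 63 mm above the table; axes as console
- cover_grip (a point): point midway between the cover's two flat side faces (32 mm apart in own y) near its free end, moving with the cover; when shut it lies 45 mm in -x and 24 mm above the hinge. The cover reaches from the hinge 58 mm in -x (with a lip to 65 mm), and its top is 39 mm above the hinge when shut; nothing stands within 45 mm of its side faces at that height.
- toggle (a joint): steel toggle lever under the cover: 0 = off, leaning 0.4 rad towards the unit's -x; 0.8 = on, leaning 0.4 rad towards +x. Stays where it is left (friction, about 1.5 N at the tip). Counts as on above 0.6.
- toggle_pivot (a point): pivot of the toggle lever, fixed on the unit, 62 mm above the table; the lever is 7 mm thick with a 10 mm ball, 29 mm long from here; axes as console. It is 28 mm in -x of the cover hinge.
- key_small (a joint): smallest round push key of the control unit, radius 8 mm; value 0 up, 0.006 m when fully down (vertical travel; springs back, about 4 N when fully down); counts as pressed beyond 0.0035 m
- key_medium (a joint): middle-sized round push key of the control unit, radius 12 mm; value 0 up, 0.006 m when fully down (vertical travel; springs back, about 4 N when fully down); counts as pressed beyond 0.0035 m
- key_large (a joint): largest round push key of the control unit, radius 17 mm; value 0 up, 0.006 m when fully down (vertical travel; springs back, about 4 N when fully down); counts as pressed beyond 0.0035 m
- key_small_top (a point): centre of the top face of the smallest key (middle of the row)
- key_medium_top (a point): centre of the top face of the middle-sized key (the row's -x end)
- key_large_top (a point): centre of the top face of the largest key (the row's +x end)
- jar: bystander: glass jar, 48 mm across, 65 mm high; origin under its centre
- model: bystander: plaster jaw model, 70 x 60 mm, 31 mm high; origin under its centre
- cassette: bystander: black instrument cassette, 70 x 140 x 25 mm; origin under its centre

How it is judged (in metres and radians):
On the way, in this order (a step that is already met when the one before it is completed fails the run):
1. every tray is in under the hood (y of tray1_c in the frame of tunnel_mouth between 0.02 and 0.24 m and x of tray1_c in the frame of tunnel_mouth between -0.015 and 0.015 m and z of tray1_c in the frame of tunnel_mouth between 0 and 0.02 m and y of tray2_c in the frame of tunnel_mouth between 0.02 and 0.24 m and x of tray2_c in the frame of tunnel_mouth between -0.015 and 0.015 m and z of tray2_c in the frame of tunnel_mouth between 0 and 0.02 m and y of tray3_c in the frame of tunnel_mouth between 0.02 and 0.24 m and x of tray3_c in the frame of tunnel_mouth between -0.015 and 0.015 m and z of tray3_c in the frame of tunnel_mouth between 0 and 0.02 m and y of tray4_c in the frame of tunnel_mouth between 0.02 and 0.24 m and x of tray4_c in the frame of tunnel_mouth between -0.015 and 0.015 m and z of tray4_c in the frame of tunnel_mouth between 0 and 0.02 m), for 0.2 s.
2. the toggle is flipped on with the cover lifted (value of joint each of toggle, cover above 0.6 rad), for 0.1 s.
3. the cover is shut again over the toggle left on (value of joint toggle above 0.6 rad and value of joint cover below 0.1 rad), for 0.2 s.
4. the smallest key is pressed, alone (value of joint key_small above 0.0035 m and value of joint each of key_medium, key_large below 0.0025 m), for 0.03 s.
5. the middle-sized key is pressed, alone (value of joint key_medium above 0.0035 m and value of joint each of key_small, key_large below 0.0025 m), for 0.03 s.
6. the largest key is pressed, alone (value of joint key_large above 0.0035 m and value of joint each of key_small, key_medium below 0.0025 m), for 0.03 s.
At the end, for the whole second after the job is handed in: Every tray present lies at rest in the channel under the hood with its back edge no more than 8 mm outside the mouth; the toggle is on (above 0.6 rad), the cover shut (below 0.1 rad), and all keys are up (all of step 1 and all of step 3 and linear speed of each of tray1, tray2, tray3, tray4 below 0.02 m/s and value of joint each of key_small, key_medium, key_large below 0.0025 m); the robot touches nothing.
It fails at once if a key is pressed while the toggle is off (value of joint toggle below 0.6 rad and value of joint any of key_small, key_medium, key_large above 0.0035 m).
It fails at once if two keys are pressed together (value of joint each of key_small, key_medium above 0.003 m or value of joint each of key_small, key_large above 0.003 m or value of joint each of key_medium, key_large above 0.003 m).
It fails at once if the jar is disturbed (moved more than 3 cm) (distance of jar from where it was at the start of the episode above 0.03 m).
It fails at once if the model is disturbed (moved more than 3 cm) (distance of model from where it was at the start of the episode above 0.03 m).
It fails at once if the cassette is disturbed (moved more than 3 cm) (distance of cassette from where it was at the start of the episode above 0.03 m).
Of tray1, tray2, tray3, tray4 only 3 to 4 are there at a start; the rules pass over those that are not, and their reading is None.
At some moment in a run one of tray1, tray2, tray3, tray4 may be knocked a few centimetres aside while the robot is not near it.
Once in a run the grip may slacken for a moment while it holds something.
It also fails if it takes over 208 s, if anything falls off the work surface, if the arm or the gripper's body presses on something with over 40 N, if the wrist force passes 120 N, or if a joint passes its speed limit or range.

ROBOT

A 6-joint arm with a two-finger parallel gripper is mounted at the origin on the work surface. World frame = base frame: x ahead of the robot, y to its left, z up, the work surface at z = 0. Lengths are in mm, angles in rad, forces in N, time in s.
With the tool pointing down it reaches from about 350 to 775 mm from the base axis. Payload 7.3 kg.
Tool frame: the origin (TCP) lies between the finger pads; the fingertips stand 22 mm ahead of it and the grasp point (between the pads) lies 3 mm ahead of it; z points along the fingers, x is the direction in which the jaws open and shut, and the axes are right-handed (so a half turn about z gives the same grasp; the last joint's range is limited). The gripper opens to 92 mm and grips with 3 to 60 N. Pads are 19 mm wide; open, the fingers measure 130 mm over their backs; the gripper's body (75 mm by 190 mm) begins 47 mm behind the grasp point.
Start: joints at [1.083, 0.342, 1.524, -0, 1.275, -0.146], TCP at [175.957, 494.653, 248.741] pointing down, gripper open.
Joint ranges: [-2.53, 2.53], [-0.77, 2.02], [0.04, 2.7], [-1, 4.14], [0.28, 2.66], [-3.11, 3.11]. Speed limits (rad/s): [2.57, 2.57, 3.14, 3.14, 3.14, 3.14].

INTERFACE

Orientations are given as [roll, pitch, yaw] about the fixed x, y, z axes, in that order (R = Rz(yaw) Ry(pitch) Rx(roll)).
In Python, from plant import * gives the robot as it stands. The module is installed in compiled form; this text tells all that it offers.
- The arm moves only by the shell command python3 -m handwheel 'ROWS' [OPENING]. ROWS is a JSON object of lists of equal length, an entry for each row: "translation": the shift along the world's x, y, z in units of 15 cm (1.0 is 15 cm), a list of three; "twist": the turn about the world's z in units of 90 degrees (1.0 is 90 degrees). In form: {"translation": [[tx, ty, tz], ...], "twist": [twist, ...]}. A call has exactly 8 rows; each row shifts and turns the pose as measured when the row begins; what a row does not reach is not made up. A row lasts 1/8 s, in which the tool goes at most 62.5 mm and 10.7 degrees, less where a joint would pass 70% of its speed; a pose out of reach is approached as far as the arm can. A call with a number of a shift or a turn outside -1 to 1 is refused whole. A call with a gripper value outside its range is refused whole. OPENING is the closure in counts, from 0 (fully open) to 255 (shut), set as the call begins (- or left out, the last holds). The fingers move at their own pace and stop on an object; the grip force is fixed at half the most. Time passes only in rows, so rows that do not move let the fingers close, or fill a call up. It gives the time, the measured TCP pose, the force and the opening at its end, in the units of the state.
- get_obs(): the state, without advancing time (a new reading comes with each control period).
- capture(name): name is "side" or "top" or "wrist"; returns a dict with "img" (480x640x3 uint8, red, green, blue), "vertical_fov" (degrees; the focal length in pixels is half the picture's height over the tangent of half this angle, whatever the lens; pixels are square), "cx", "cy" (the principal point, pixels), "distortion" ([k1, k2, p1, p2, k3] as OpenCV has them; the pictures are not rectified), "world_from_camera" (4x4, takes a point from camera to world coordinates). Camera axes: x right, y up, looking along -z (the intrinsics and any distortion apply to the point x, -y, -z); pixel columns grow to the right and rows downward; lengths in mm; the calibration is good to about 2 mm. A picture is of the moment at which its call begins. There is no depth.
- close_job(): hands the job in, once; it reports no verdict.
Trained networks look in the newest picture that a camera, given by its name, has taken for a name from the list of things; names that differ only in an ending like _2 or _b are one class to them, and where a whole thing is asked for, a point or a joint stands for the part that bears it (a point fixed in the world has none). Each returns a list of dicts, best first, with "score" (0 to 1); they miss things now and then, are a little off and sometimes report something else, mostly with a low value. They report only what shows in the picture. A call takes as long as a camera call.
- search_frame(camera, label): "position" ([x, y, z] in mm, in the coordinates of the camera as it stood for that picture, good to about 4 mm: the middle of the surface that is visible of it).
- spot_point(camera, label): "position" ([x, y, z] in mm, in the coordinates of the camera as it stood for that picture, good to about 4 mm: a listed point, or the origin of a listed thing).
The state is a dict: "time": time; "joint_positions": joint angles; "dq": joint speeds; "tau": joint torques, N m; "tool_pos": TCP position; "tcp_rot": TCP orientation; "contact_force": force on the tool from outside, world axes, zero at the start; "moment": the same for the moment, N m; "grip_width": finger opening in mm.
Only numpy, scipy, OpenCV 4.12 (cv2) and the standard library are available. Lean on these libraries where they do the work, as an engineer would, in place of code of your own. Each camera call takes 0.05 s, during which the arm holds its last target.

## Working session

There is one attempt and no reset: what is moved stays moved. The work goes in short steps, Python scripts to look and compute and a shell command to move; the robot and the scene stay as the last step left them, time stands still between calls to the robot, and variables do not carry over. Pictures are saved under pics/ and viewed, and the job is handed in when it is done.

```bash
mkdir -p pics; ls; cat > h.py <<'E'
from plant import *
import numpy as np, cv2
def snap(cam,fn=None):
    c=capture(cam)
    if fn: cv2.imwrite('pics/'+fn+'.png',c['img'][:,:,::-1])
    return c
def w(c,p):
    T=np.array(c['world_from_camera']); return (T@np.r_[p,1])[:3]
def K(c):
    f=240/np.tan(np.radians(c['vertical_fov']/2)); return np.array([[f,0,c['cx']],[0,f,c['cy']],[0,0,1.]])
def proj(c,P):
    T=np.linalg.inv(np.array(c['world_from_camera'])); P=np.atleast_2d(P).astype(float)
    q=(T[:3,:3]@P.T).T+T[:3,3]; q=q*[1,-1,-1]
    return cv2.projectPoints(q,np.zeros(3),np.zeros(3),K(c),np.array(c['distortion']))[0][:,0]
def back(c,uv,z):
    u=cv2.undistortPoints(np.array(uv,float).reshape(-1,1,2),K(c),np.array(c['distortion']))[:,0]
    T=np.array(c['world_from_camera']); d=np.c_[u[:,0],-u[:,1],-np.ones(len(u))]@T[:3,:3].T
    o=T[:3,3]; return o+d*((z-o[2])/d[:,2])[:,None]
E
python3 - <<'E'
from h import *
np.set_printoptions(precision=1,suppress=True)
for cam in ['top','side','wrist']:
    c=snap(cam,cam+'0'); print(cam,c['vertical_fov'],c['distortion'],np.array(c['world_from_camera'])[:3,3])
    if cam=='wrist': continue
    for l in ['tray1_c','tunnel_mouth','tunnel_end','cover_hinge','cover_grip','toggle_pivot','key_small_top','key_medium_top','key_large_top','console','tunnel','jar','model','cassette']:
        for d in spot_point(cam,l): print(l,round(d['score'],2),w(c,d['position']))
print(get_obs())
E
```

```text
pics
top 45.186787401752696 [0.1 0.  0.  0.  0. ] [ 512.6  -29.9 1438.4]
tray1_c 0.75 [440.6  71.9   8.8]
tunnel_mouth 0.96 [602.5 -84.4   8.4]
tunnel_mouth 0.62 [494.3 352.   85.1]
tunnel_mouth 0.25 [ 429.4 -217.2    8.6]
tunnel_end 0.57 [589.3 149.4   6.1]
tunnel_end 0.43 [603.2 -85.7  -1.6]
tunnel_end 0.25 [505.6 351.8  65. ]
cover_hinge 0.97 [536.1 365.   62.5]
cover_grip 0.59 [492.8 353.   86.8]
cover_grip 0.54 [505.4 352.4  65. ]
cover_grip 0.41 [472.3 254.7  81.6]
toggle_pivot 0.73 [506.1 354.4  65.1]
key_small_top 0.48 [525.7 268.7  83.1]
key_medium_top 0.59 [474.3 256.   82.8]
key_large_top 0.74 [573.9 272.3  79.1]
console 0.68 [515.4 313.3  -5.9]
tunnel 0.92 [602.3 -85.9  -3. ]
tunnel 0.46 [473.6 253.7  80.9]
jar 0.69 [ 648.9 -437.2    2.1]
jar 0.31 [512.8 311.    0.6]
model 0.85 [783.9 -71.6  -0.9]
model 0.75 [599.9 -86.9  -3.2]
model 0.48 [493.3 351.5  83.2]
cassette 0.68 [757.7 237.1   2.8]
side 54.74565856435683 [-0.1  0.   0.   0.   0. ] [198.5 354.5 788.2]
tunnel_mouth 0.78 [603.5 -88.3   8.8]
tunnel_end 0.83 [589.5 144.7   9.8]
tunnel_end 0.38 [ 434.9 -218.5    7. ]

[... 280 characters left out ...]
p 0.16 [ 499.6 -374.6   10. ]
key_large_top 0.87 [568.8 268.4  78.4]
console 0.82 [513.5 313.2   0.8]
tunnel 0.63 [603.1 -92.3   3.6]
jar 0.96 [ 646.6 -437.5   -2.8]
model 0.93 [786.8 -76.2  -0. ]
cassette 0.83 [755.3 228.2  -1.2]
cassette 0.17 [572.9 269.7  78.4]
wrist 61.89252549700296 [-0.  0.  0.  0.  0.] [ 96.1 522.5 385. ]
{'time': 1.55, 'joint_positions': array([ 1.1,  0.3,  1.5,  0. ,  1.3, -0.1]), 'dq': array([ 0., -0.,  0., -0.,  0., -0.]), 'tau': array([ -0. , -43.1, -24.4,   0.1,   0. ,   0. ]), 'tool_pos': array([176. , 494.7, 248.7]), 'tcp_rot': array([-3.1, -0. ,  1.2]), 'contact_force': array([-0.7,  0.1,  0.1]), 'moment': array([0., 0., 0.]), 'grip_width': 91.68787230084892}
```

View pics/top0.png

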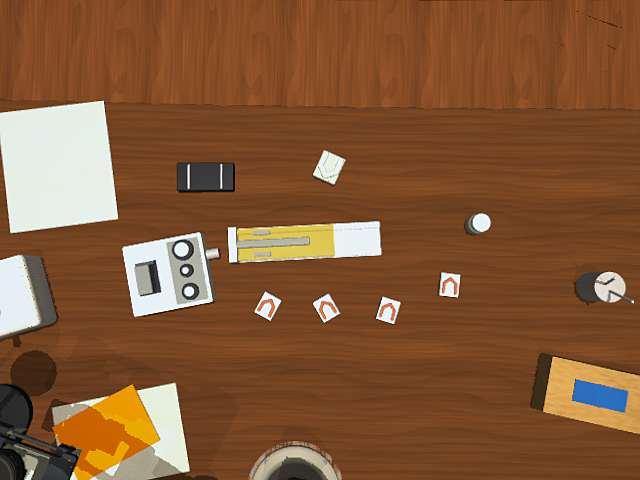

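View pics/side0.png

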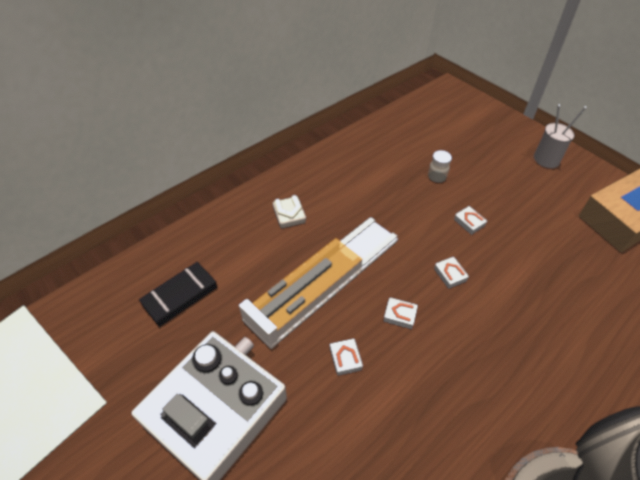

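```bash
cat >> h.py <<'E'
def trays(c,z=18,lo=150,rng=None):
    img=c['img'].astype(int); hsv=cv2.cvtColor(c['img'],cv2.COLOR_RGB2HSV)
    m=((img.min(2)>lo)).astype(np.uint8)
    m=cv2.morphologyEx(m,cv2.MORPH_CLOSE,np.ones((5,5),np.uint8))
    cs,_=cv2.findContours(m,cv2.RETR_EXTERNAL,cv2.CHAIN_APPROX_NONE)
    out=[]
    for k in cs:
        if len(k)<20: continue
        P=back(c,k[:,0].astype(float),z)
        (cx,cy),(a,b),ang=cv2.minAreaRect(P[:,:2].astype(np.float32))
        if a<b: a,b,ang=b,a,ang+90
        out.append((cx,cy,a,b,(ang+90)%180-90))
    return out
E
python3 - <<'E'
from h import *
np.set_printoptions(precision=1,suppress=True)
c=snap('top')
print([ [round(v,1) for v in t] for t in trays(c) if 30<t[3] and t[2]<100])
c=snap('top')
for l in ['tray1_c']:
  for d in search_frame('top',l)+spot_point('top',l): print(l,round(d['score'],2),w(c,d['position']))
im=c['img'][200:340,220:480]; cv2.imwrite('pics/crop.png',cv2.resize(im,None,fx=3,fy=3,interpolation=cv2.INTER_CUBIC)[:,:,::-1])
E
```

```text
[[434.4, -220.5, 56.1, 46.7, -17.0], [438.0, -67.9, 56.4, 45.7, 31.1], [440.8, 74.7, 56.4, 45.5, -27.7], [499.7, -755.8, 70.8, 68.6, -1.4], [498.6, -370.5, 56.8, 46.5, -5.8], [653.2, -449.9, 44.7, 41.6, -0.3], [786.2, -71.5, 69.1, 58.3, -23.3]]
tray1_c 0.66 [596.9  -7.1  38.5]
tray1_c 0.56 [439.2  74.5  15.4]
tray1_c 0.47 [440.6 -66.5  21. ]
tray1_c 0.69 [601.5 -86.9   9.9]
tray1_c 0.56 [441.3  75.    7.6]
```

View pics/crop.png

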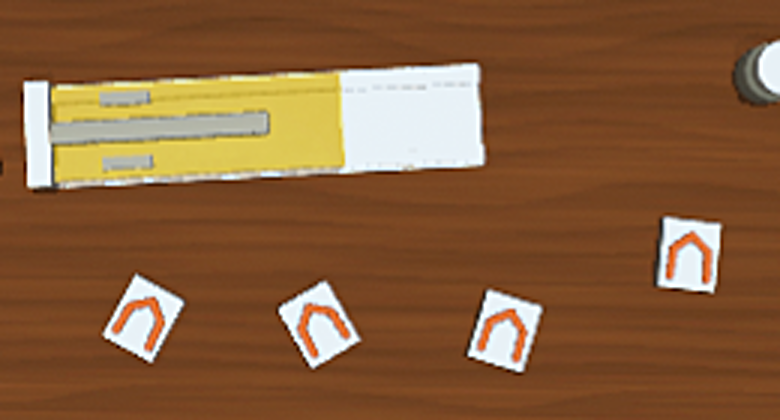

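```bash
python3 - <<'E'
from h import *
np.set_printoptions(precision=2,suppress=True)
c=snap('top')
img=c['img'].astype(int)
# apron: bright pixels in the region; fit edges
m=((img.min(2)>190)).astype(np.uint8); m[:, :331]=0; m[:,400:]=0; m[:210]=0;m[270:]=0
P=[]
ys,xs=np.nonzero(m)
top=[];bot=[]
for x in range(338,376):
    r=ys[xs==x]
    if len(r): top.append((x,r.min()-0.5)); bot.append((x,r.max()+.5))
for e,z in ((top,15),(bot,15)):
    q=back(c,e,z)[:,:2]; p=np.polyfit(q[:,1],q[:,0],1); print(p, np.std(q[:,0]-np.polyval(p,q[:,1])), 'x at y=-86',np.polyval(p,-86))
rg=[]
for y in range(228,254):
    r=xs[ys==y]; rg.append((r.max()+.5,y))
q=back(c,rg,12); p=np.polyfit(q[:,0],q[:,1],1); print(p, 'y at x=605',np.polyval(p,605))
def overlay(cam,o,yaw,fn):
    c=snap(cam); im=c['img'][:,:,::-1].copy(); im=cv2.resize(im,None,fx=3,fy=3,interpolation=cv2.INTER_CUBIC)
    ca,sa=np.cos(yaw),np.sin(yaw)
    def L(pts,col=(0,0,255)):
        W=[[o[0]+ca*x-sa*y,o[1]+sa*x+ca*y,z] for x,y,z in pts]
        u=proj(c,W); cv2.polylines(im,[((u+.5)*3).astype(int).reshape(-1,1,2)],False,col,1)
    L([(-42,-115,10),(42,-115,10),(42,255,10),(-42,255,10),(-42,-115,10)])
    L([(-38,0,40),(38,0,40),(38,235,40),(-38,235,40),(-38,0,40)],(255,0,0))
    L([(-26,-115,10),(-26,0,10),(26,0,10),(26,-115,10)],(0,255,0))
    L([(-26,-115,15),(-26,0,15)],(0,255,0));L([(26,-115,15),(26,0,15)],(255,0,255))
    u=proj(c,[[o[0],o[1],20]])[0]*3
    a,b=int(max(0,u[0]-480)),int(max(0,u[1]-250))
    cv2.imwrite('pics/%s.png'%fn,im[b:b+500,a:a+800])
overlay('top',(603,-86.5),0.0583,'ovt1'); overlay('side',(603,-86.5),0.0583,'ovs1')
E
```

```text
[ -0.07 638.41] 0.7368454740582171 x at y=-86 644.4274569850564
[ -0.06 557.59] 1.0034034978199813 x at y=-86 562.4015400246615
[   0.08 -249.3 ] y at x=605 -199.8189201909047
```

View pics/ovt1.png

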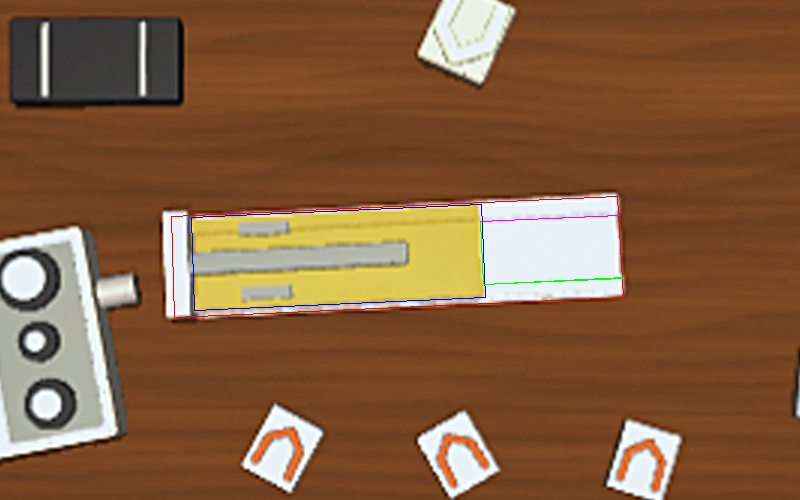

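View pics/ovs1.png

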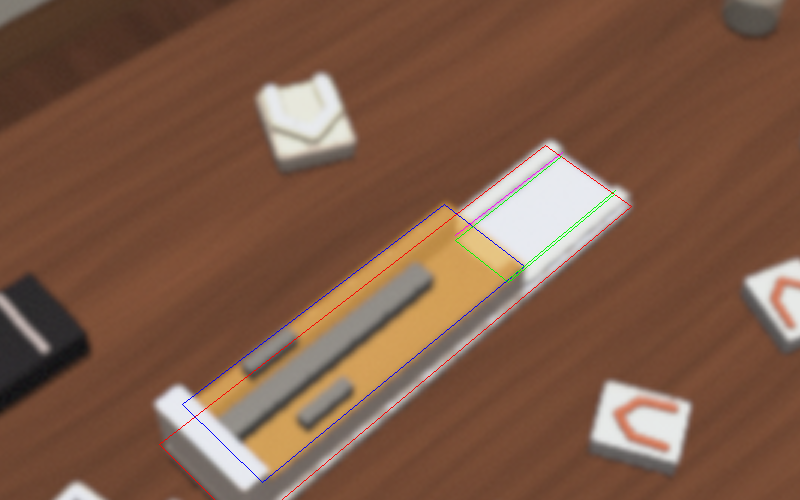

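```bash
python3 -m handwheel '{"translation":[[0.215,-0.342,-0.06],[0.215,-0.342,-0.06],[0.215,-0.342,-0.06],[0.215,-0.342,-0.06],[0.215,-0.342,-0.06],[0.215,-0.342,-0.06],[0.215,-0.342,-0.06],[0.215,-0.342,-0.06]],"twist":[-0.011,-0.011,-0.011,-0.011,-0.011,-0.011,-0.011,-0.011]}' 0
python3 - <<'E'
from h import *
np.set_printoptions(precision=2,suppress=True)
o=get_obs(); print(o['tool_pos'],np.degrees(o['tcp_rot']))
c=snap('wrist','w1'); print(np.array(c['world_from_camera']))
print([[round(v,1) for v in t] for t in trays(c) if 30<t[3] and t[2]<100])
E
```

```text
time: 2.9
tool_pos: [437.8, 77.4, 177.1]
tcp_rot: [3.136, -0.008, 1.095]
contact_force: [0.5, 1.9, 0.8]
grip_width: 91.8
[437.8   77.4  177.12] [179.69  -0.46  62.75]
[[  0.46  -0.84  -0.28 361.31]
 [  0.89   0.44   0.14 115.01]
 [  0.01  -0.32   0.95 312.91]
 [  0.     0.     0.     1.  ]]
[[434.1, -73.8, 49.2, 46.4, -58.8], [441.9, 70.8, 56.5, 47.3, -27.4]]
```

View pics/w1.png

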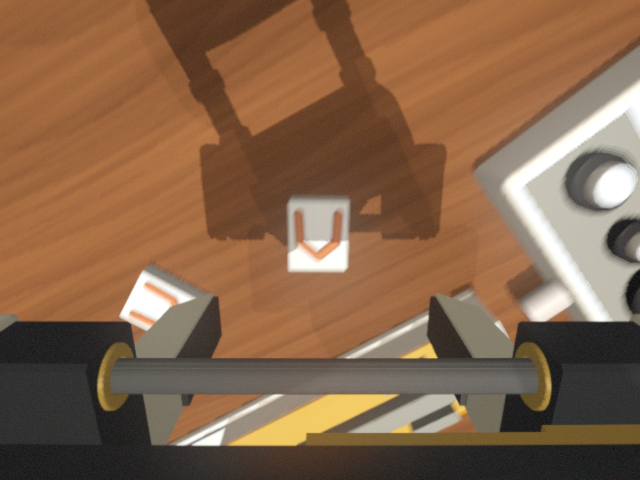

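```bash
python3 -m handwheel '{"translation":[[0.024,-0.03,-0.3],[0,0,-0.3],[0,0,-0.2],[0,0,-0.1],[0,0,-0.05],[0,0,-0.02],[0,0,0],[0,0,0]],"twist":[0,0,0,0,0,0,0,0]}' 0
```

```text
time: 3.95
tool_pos: [448.5, 64.9, 28.6]
tcp_rot: [3.126, -0.009, 1.085]
contact_force: [0.5, -0.5, 0.2]
grip_width: 91.9
```

```bash
python3 -m handwheel '{"translation":[[-0.046,0.054,0.0],[0,0,0],[0,0,0],[0,0,0],[0,0,0],[0,0,0],[0,0,0],[0,0,0]],"twist":[0.004,0,0,0,0,0,0,0]}' 0;  python3 -m handwheel '{"translation":[[0,0,0.0],[0,0,0],[0,0,0],[0,0,0],[0,0,0],[0,0,0],[0,0,0],[0,0,0]],"twist":[0,0,0,0,0,0,0,0]}' 255
```

```text
time: 4.95
tool_pos: [441.7, 73.6, 29.6]
tcp_rot: [3.124, -0.01, 1.091]
contact_force: [1.1, -0.1, -0.7]
grip_width: 91.6
time: 5.95
tool_pos: [441.7, 73.6, 29.5]
tcp_rot: [3.125, -0.01, 1.091]
contact_force: [-0.4, -0.2, 0.3]
grip_width: 45.4
```

```bash
python3 -m handwheel '{"translation":[[0,0,0.25],[0,0,0.3],[0.15,-0.2,0],[0.15,-0.2,0],[0.15,-0.2,0],[0.15,-0.2,0],[0.15,-0.2,0],[0.15,-0.2,0]],"twist":[0,-0.08,-0.1,-0.1,-0.1,-0.1,-0.1,-0.05]}' 255;  python3 -m handwheel '{"translation":[[0,0,0.0],[0,0,0],[0,0,0],[0,0,0],[0,0,0],[0,0,0],[0,0,0],[0,0,0]],"twist":[0,0,0,0,0,0,0,0]}' 255; python3 - <<'E'
from h import *
np.set_printoptions(precision=3,suppress=True)
o=get_obs(); print(o['tool_pos'],np.degrees(o['tcp_rot']),o['contact_force'])
c=snap('wrist','w2')
E
```

```text
time: 6.95
tool_pos: [577.6, -109.9, 114.3]
tcp_rot: [3.128, -0.01, 0.073]
contact_force: [0.9, 0.6, 0.2]
grip_width: 45.4
time: 7.95
tool_pos: [576.6, -109.0, 113.7]
tcp_rot: [3.129, -0.008, 0.074]
contact_force: [-0.0, 0.5, -1.1]
grip_width: 45.7
[ 576.593 -109.026  113.654] [179.285  -0.455   4.264] [-0.004  0.519 -1.109]
```

View pics/w2.png

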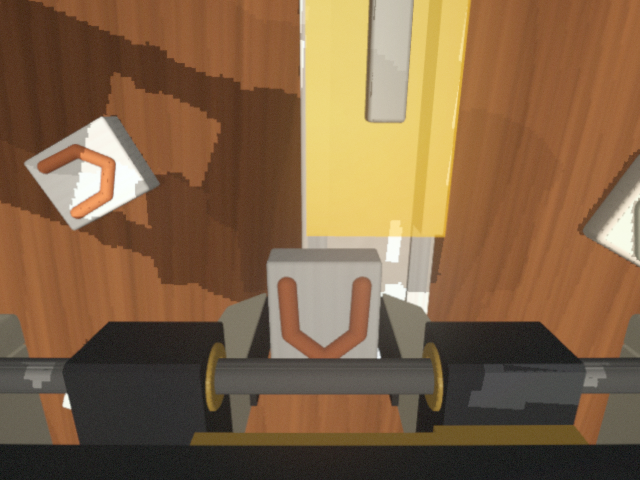

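```bash
python3 - <<'E'
from h import *
np.set_printoptions(precision=2,suppress=True)
c=snap('wrist')
q=back(c,[(305,236),(447,236),(302,0),(470,0)],40); print(q[:,:2], q[:2].mean(0)[:2], np.degrees(np.arctan2(*(q[1]-q[0])[[1,0]])),np.degrees(np.arctan2(-(q[2:]-q[:2])[:,0],(q[2:]-q[:2])[:,1])))
print(proj(c,[[603-26+3,-86.5-50,15],[603+26+3,-86.5-50+2,15]]))
E
```

```text
[[565.28 -90.14]
 [643.03 -84.5 ]
 [557.09  22.84]
 [634.05  28.94]] [604.15 -87.32] 4.144232841005882 [4.14 4.52]
[[324.9  294.31]
 [405.22 296.64]]
```

```bash
python3 -m handwheel '{"translation":[[0.1,-0.125,-0.05],[0.105,-0.128,-0.1],[0,0,-0.1],[0,0,-0.05],[0,0,0],[0,0,0],[0,0,0],[0,0,0]],"twist":[-0.007,0,0,0,0,0,0,0]}' 255; python3 - <<'E'
from h import *
np.set_printoptions(precision=3,suppress=True)
o=get_obs(); print(o['tool_pos'],np.degrees(o['tcp_rot']),o['contact_force'])
c=snap('wrist','w3');c=snap('side','s3')
u=proj(c,[[605,-140,20]])[0]*3;im=cv2.resize(c['img'],None,fx=3,fy=3,interpolation=cv2.INTER_CUBIC)
a,b=int(u[0]-400),int(u[1]-300); cv2.imwrite('pics/s3c.png',im[max(b,0):b+600,max(a,0):a+800,::-1])
E
```

```text
time: 9.05
tool_pos: [607.3, -145.8, 68.5]
tcp_rot: [3.129, -0.009, 0.065]
contact_force: [0.6, -0.4, -0.4]
grip_width: 45.5
[ 607.305 -145.788   68.546] [179.296  -0.494   3.714] [ 0.636 -0.388 -0.391]
```

View pics/w3.png

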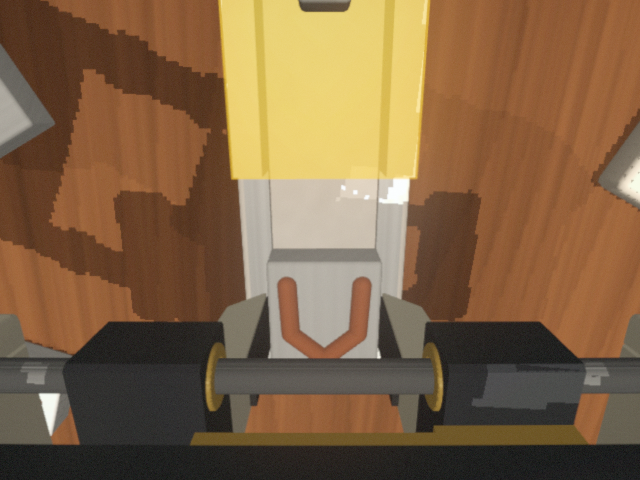

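View pics/s3c.png

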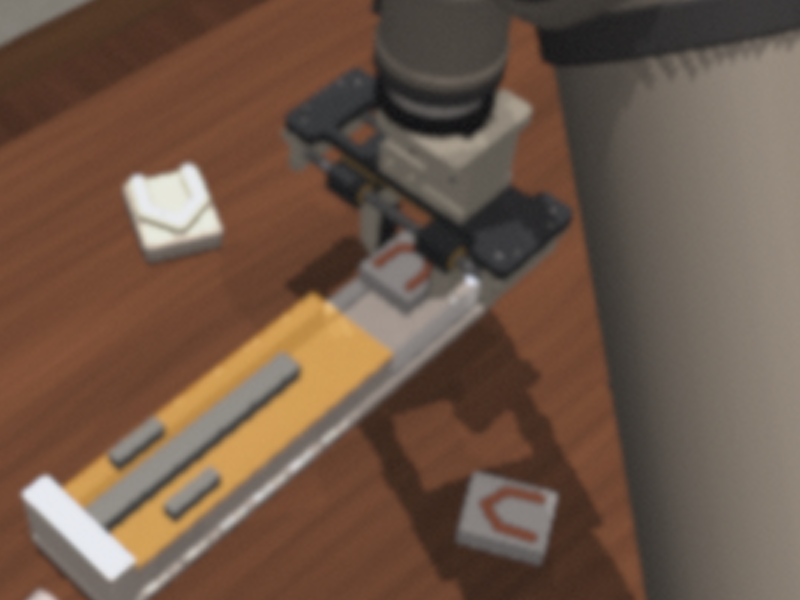

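```bash
python3 -m handwheel '{"translation":[[0,0,-0.09],[0,0,-0.06],[0,0,-0.03],[0,0,-0.007],[0,0,0],[0,0,0],[0,0,0],[0,0,0]],"twist":[0,0,0,0,0,0,0,0]}' 255
```

```text
time: 10.15
tool_pos: [607.2, -145.8, 39.5]
tcp_rot: [3.129, -0.008, 0.065]
contact_force: [-0.8, 0.2, 2.2]
grip_width: 45.4
```

```bash
python3 -m handwheel '{"translation":[[0,0,0],[0,0,0],[0,0,0],[0,0,0.2],[0,0,0.15],[0.01,-0.14,0],[0.01,-0.153,0],[0,0,0]],"twist":[0,0,0,0,0,0,0,0]}' 70;  python3 -m handwheel '{"translation":[[0,0,0.0],[0,0,0],[0,0,0],[0,0,0],[0,0,-0.1],[0,0,-0.1],[0,0,-0.1],[0,0,-0.05]],"twist":[0,0,0,0,0,0,0,0]}' 255; python3 - <<'E'
from h import *
o=get_obs(); print(o['tool_pos'],np.degrees(o['tcp_rot']),o['contact_force'])
c=snap('wrist','w4')
E
```

```text
time: 11.15
tool_pos: [609.3, -193.4, 90.2]
tcp_rot: [3.13, -0.005, 0.064]
contact_force: [-0.3, -0.2, 0.1]
grip_width: 66.6
time: 12.15
tool_pos: [607.9, -191.8, 31.9]
tcp_rot: [3.133, -0.001, 0.065]
contact_force: [-15.3, 6.0, 58.1]
grip_width: 0.4
[ 607.86992555 -191.79523803   31.91857255] [ 1.79504785e+02 -6.81351422e-02  3.69786151e+00] [-15.30786193   5.99095287  58.06727767]
```

View pics/w4.png

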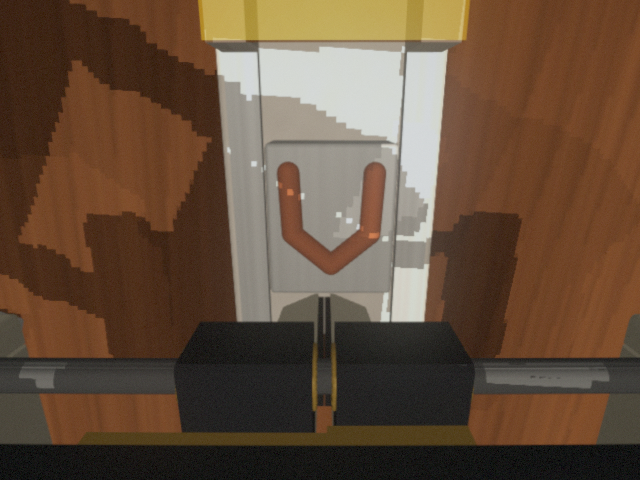

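```bash
python3 -m handwheel '{"translation":[[0.005,0,0.035],[0,0.05,0],[-0.005,0.1,0],[-0.006,0.1,0],[-0.006,0.1,0],[-0.006,0.1,0],[-0.006,0.1,0],[0,0,0]],"twist":[0,0,0,0,0,0,0,0]}' 255; python3 - <<'E'
from h import *
o=get_obs(); print(o['tool_pos'],np.degrees(o['tcp_rot']),o['contact_force'])
c=snap('wrist','w5')
E
```

```text
time: 13.2
tool_pos: [603.8, -101.9, 37.4]
tcp_rot: [3.133, -0.001, 0.066]
contact_force: [0.3, -0.5, -0.3]
grip_width: 0.3
[ 603.78162551 -101.90464315   37.38271493] [ 1.79523680e+02 -5.58908282e-02  3.80029595e+00] [ 0.30602687 -0.45002502 -0.30240028]
```

View pics/w5.png

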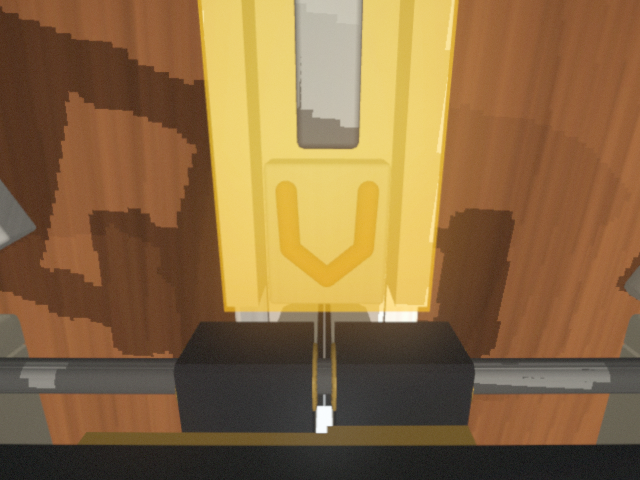

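```bash
python3 -m handwheel '{"translation":[[0,-0.02,0.25],[0,0,0.3],[-0.18,0.04,0],[-0.18,0.04,0],[-0.18,0.04,0],[-0.18,0.04,0],[-0.18,0.04,0],[-0.18,0.04,0]],"twist":[-0.05,-0.1,-0.1,-0.1,-0.1,-0.1,-0.1,-0.047]}' 0; python3 -m handwheel '{"translation":[[0,0,0],[0,0,0],[0,0,0],[0,0,0],[0,0,0],[0,0,0],[0,0,0],[0,0,0]],"twist":[0,0,0,0,0,0,0,0]}' 0; python3 - <<'E'
from h import *
o=get_obs(); print(o['tool_pos'],np.degrees(o['tcp_rot']),o['contact_force'])
for k in ('top','wrist'):
  c=snap(k,k+'6'); print([[round(v,1) for v in t] for t in trays(c) if 30<t[3] and t[2]<100])
E
```

```text
time: 14.25
tool_pos: [439.2, -73.5, 122.6]
tcp_rot: [3.136, -0.006, -1.07]
contact_force: [-0.0, -0.7, 0.6]
grip_width: 75.8
time: 15.25
tool_pos: [441.3, -75.1, 123.0]
tcp_rot: [3.138, -0.008, -1.069]
contact_force: [-0.3, 0.1, 0.2]
grip_width: 91.7
[441.3186566  -75.09218285 122.96187726] [179.7751223   -0.4480715  -61.24826624] [-0.25344236  0.08760364  0.17027801]
[[434.4, -220.5, 56.1, 46.7, -17.0], [499.7, -755.8, 70.8, 68.6, -1.4], [498.6, -370.5, 56.8, 46.5, -5.8], [653.2, -449.9, 44.7, 41.6, -0.3], [786.2, -71.5, 69.1, 58.3, -23.3]]
[]
```

View pics/top6.png

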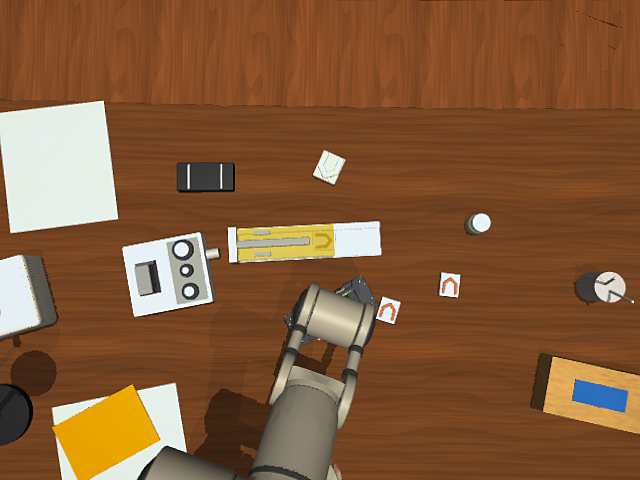

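View pics/wrist6.png

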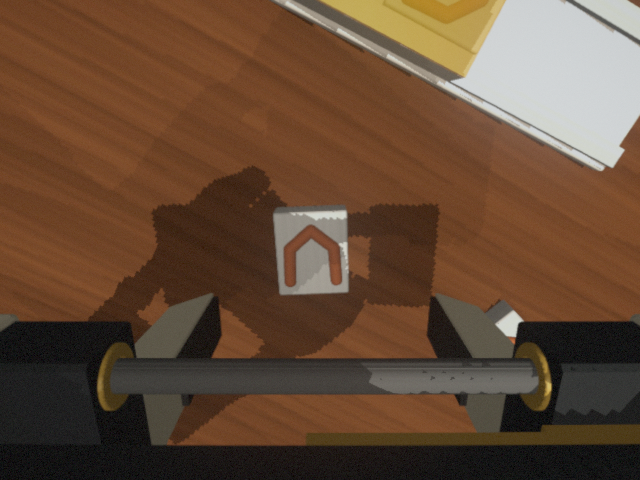

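```bash
python3 - <<'E'
from h import *
np.set_printoptions(precision=1,suppress=True)
c=snap('wrist')
q=back(c,[(275,213),(347,210),(349,292),(279,294)],18); print(q,q.mean(0)); 
d=(q[0]-q[3]+q[1]-q[2])/2; print(np.linalg.norm(d),np.degrees(np.arctan2(d[1],d[0])))
E
```

```text
[[ 450.1  -37.4   18. ]
 [ 473.   -75.5   18. ]
 [ 425.6 -104.2   18. ]
 [ 402.3  -64.3   18. ]] [437.7 -70.4  18. ]
55.129427165027785 30.27532085923462
```

```bash
python3 -m handwheel '{"translation":[[-0.022,0.04,-0.2],[0,0,-0.2],[0,0,-0.13],[0,0,-0.06],[0,0,-0.033],[0,0,0],[0,0,0],[0,0,0]],"twist":[0.025,0,0,0,0,0,0,0]}' 0
```

```text
time: 16.4
tool_pos: [440.1, -69.7, 29.4]
tcp_rot: [-3.141, -0.013, -1.029]
contact_force: [0.0, 0.8, 1.1]
grip_width: 91.9
```

```bash
python3 -m handwheel '{"translation":[[-0.012,0,0],[0,0,0],[0,0,0],[0,0,0],[0,0,0],[0,0,0],[0,0,0],[0,0,0]],"twist":[0,0,0,0,0,0,0,0]}' 255; python3 -m handwheel '{"translation":[[0,0,0.25],[0.05,-0.02,0.3],[0.16,-0.075,0],[0.18,-0.08,0],[0.18,-0.08,0],[0.18,-0.08,0],[0.18,-0.08,0],[0.12,-0.04,0]],"twist":[0,0.09,0.1,0.1,0.1,0.1,0.1,0.1]}' 255;python3 -m handwheel '{"translation":[[0,0,0],[0,0,0],[0,0,0],[0,0,0],[0,0,0],[0,0,0],[0,0,0],[0,0,0]],"twist":[0,0,0,0,0,0,0,0]}' 255
```

```text
time: 17.4
tool_pos: [438.5, -69.8, 30.0]
tcp_rot: [-3.14, -0.014, -1.029]
contact_force: [0.8, -1.2, -0.4]
grip_width: 45.4
time: 18.4
tool_pos: [597.7, -138.9, 113.8]
tcp_rot: [3.14, -0.01, 0.091]
contact_force: [0.4, -0.1, -1.8]
grip_width: 45.8
time: 19.4
tool_pos: [595.5, -137.9, 113.0]
tcp_rot: [3.141, -0.007, 0.083]
contact_force: [0.1, -0.2, -1.1]
grip_width: 45.4
```

```bash
python3 -m handwheel '{"translation":[[0.078,-0.06,-0.1],[0,0,-0.15],[0,0,-0.05],[0,0,0],[0,0,0],[0,0,0],[0,0,0],[0,0,0]],"twist":[-0.0115,0,0,0,0,0,0,0]}' 255; python3 - <<'E'
from h import *
c=snap('wrist','w7')
E
```

```text
time: 20.4
tool_pos: [609.2, -147.5, 70.2]
tcp_rot: [3.139, -0.012, 0.064]
contact_force: [-0.1, 0.1, -0.7]
grip_width: 45.3
```

View pics/w7.png

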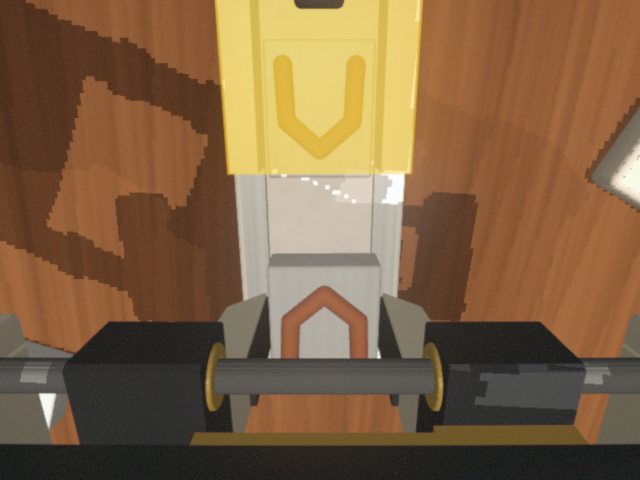

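```bash
python3 -m handwheel '{"translation":[[-0.012,0,-0.09],[0,0,-0.06],[0,0,-0.035],[0,0,-0.013],[0,0,0],[0,0,0],[0,0,0],[0,0,0]],"twist":[0,0,0,0,0,0,0,0]}' 255
```

```text
time: 21.45
tool_pos: [607.1, -147.6, 40.0]
tcp_rot: [3.139, -0.012, 0.064]
contact_force: [-0.7, 0.7, 1.2]
grip_width: 45.8
```

Release, go behind, close, lower (stop at TCP ≈ 38).

```bash
python3 -m handwheel '{"translation":[[0,0,0],[0,0,0],[0,0,0],[0,0,0.2],[0,0,0.15],[0.01,-0.14,0],[0.01,-0.153,0],[0,0,0]],"twist":[0,0,0,0,0,0,0,0]}' 70;  python3 -m handwheel '{"translation":[[0,0,0],[0,0,0],[0,0,0],[0,0,0],[0,0,-0.12],[0,0,-0.12],[0,0,-0.06],[0,0,0]],"twist":[0,0,0,0,0,0,0,0]}' 255
```

```text
time: 22.45
tool_pos: [609.3, -195.0, 90.8]
tcp_rot: [3.139, -0.009, 0.064]
contact_force: [-0.0, 0.1, -0.9]
grip_width: 67.0
time: 23.45
tool_pos: [607.5, -193.1, 39.2]
tcp_rot: [-3.14, -0.004, 0.064]
contact_force: [0.2, -0.4, -0.4]
grip_width: 0.4
```

```bash
python3 -m handwheel '{"translation":[[0.005,0.01,-0.008],[0,0.05,0],[-0.005,0.1,0],[-0.006,0.1,0],[-0.006,0.1,0],[-0.006,0.1,0],[-0.006,0.1,0],[0,0,0]],"twist":[0,0,0,0,0,0,0,0]}' 255; python3 - <<'E'
from h import *
c=snap('wrist','w8')
E
```

```text
time: 24.45
tool_pos: [604.2, -102.2, 39.6]
tcp_rot: [-3.141, -0.006, 0.066]
contact_force: [0.0, 0.5, 1.0]
grip_width: 0.6
```

View pics/w8.png

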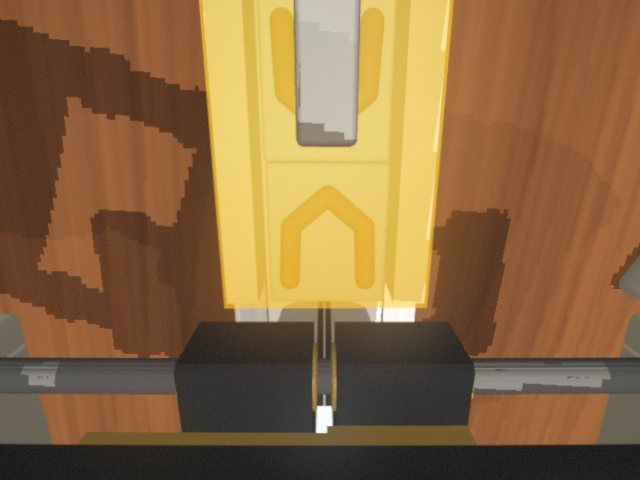

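```bash
python3 -m handwheel '{"translation":[[0,-0.02,0.25],[0,0,0.3],[-0.18,-0.125,0],[-0.18,-0.125,0],[-0.18,-0.125,0],[-0.18,-0.125,0],[-0.18,-0.125,0],[-0.18,-0.125,0]],"twist":[0.07,0.1,0.1,0.1,0.1,0.1,0.1,0.08]}' 0; python3 -m handwheel '{"translation":[[0,0,0],[0,0,0],[0,0,0],[0,0,0],[0,0,0],[0,0,0],[0,0,0],[0,0,0]],"twist":[0,0,0,0,0,0,0,0]}' 0; python3 - <<'E'
from h import *
o=get_obs(); print(np.degrees(o['tcp_rot']))
for k in ('top','wrist'):
  c=snap(k,k+'9'); print([[round(v,1) for v in t] for t in trays(c,lo=150 if k=='top' else 110) if 30<t[3] and t[2]<100])
E
```

```text
time: 25.5
tool_pos: [439.3, -224.5, 125.3]
tcp_rot: [3.135, -0.005, 1.281]
contact_force: [-0.3, 0.2, -0.0]
grip_width: 75.9
time: 26.5
tool_pos: [440.3, -224.9, 125.6]
tcp_rot: [3.133, -0.005, 1.276]
contact_force: [-0.5, 0.3, 0.0]
grip_width: 91.7
[179.53615295  -0.30987255  73.13719095]
[[499.7, -755.8, 70.8, 68.6, -1.4], [498.6, -370.5, 56.8, 46.5, -5.8], [653.2, -449.9, 44.7, 41.6, -0.3], [786.2, -71.5, 69.1, 58.3, -23.3]]
[[432.7, -221.5, 58.8, 46.7, -16.9]]
```

View pics/wrist9.png

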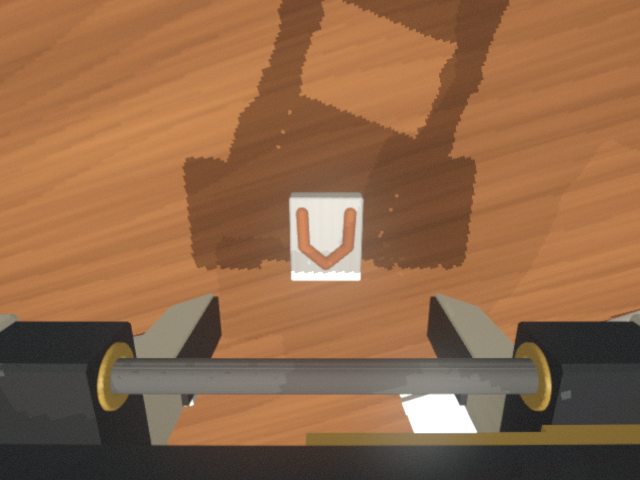

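```bash
python3 -m handwheel '{"translation":[[-0.042,0.027,-0.2],[0,0,-0.2],[0,0,-0.13],[0,0,-0.06],[0,0,-0.047],[0,0,0],[0,0,0],[0,0,0]],"twist":[0,0,0,0,0,0,0,0]}' 0
```

```text
time: 27.6
tool_pos: [435.5, -222.3, 29.8]
tcp_rot: [3.127, -0.003, 1.276]
contact_force: [0.9, -0.8, 0.5]
grip_width: 92.0
```

```bash
python3 -m handwheel '{"translation":[[-0.01,0.009,0],[0,0,0],[0,0,0],[0,0,0],[0,0,0],[0,0,0],[0,0,0],[0,0,0]],"twist":[0,0,0,0,0,0,0,0]}' 255; python3 -m handwheel '{"translation":[[0,0,0.25],[0.05,0.02,0.3],[0.17,0.075,0],[0.18,0.08,0],[0.18,0.08,0],[0.18,0.08,0],[0.18,0.08,0],[0.12,0.05,0]],"twist":[-0.08,-0.09,-0.1,-0.1,-0.1,-0.1,-0.1,-0.1]}' 255;python3 -m handwheel '{"translation":[[0,0,0],[0,0,0],[0,0,0],[0,0,0],[0,0,0],[0,0,0],[0,0,0],[0,0,0]],"twist":[0,0,0,0,0,0,0,0]}' 255
```

```text
time: 28.6
tool_pos: [434.2, -221.1, 30.5]
tcp_rot: [3.126, -0.003, 1.276]
contact_force: [0.1, 0.1, 0.0]
grip_width: 45.7
time: 29.6
tool_pos: [595.7, -148.9, 114.7]
tcp_rot: [3.129, -0.004, 0.024]
contact_force: [-0.7, -0.5, -0.7]
grip_width: 45.5
time: 30.6
tool_pos: [593.7, -149.5, 114.1]
tcp_rot: [3.129, -0.002, 0.031]
contact_force: [-0.8, 0.0, -0.3]
grip_width: 45.4
```

```bash
python3 -m handwheel '{"translation":[[0.082,0.014,-0.1],[0,0,-0.15],[0,0,-0.05],[0,0,0],[0,0,0],[0,0,0],[0,0,0],[0,0,0]],"twist":[0.022,0,0,0,0,0,0,0]}' 255; python3 - <<'E'
from h import *
c=snap('wrist','w10')
E
```

```text
time: 31.6
tool_pos: [609.2, -147.1, 67.6]
tcp_rot: [3.128, -0.005, 0.072]
contact_force: [-0.2, -0.4, -1.0]
grip_width: 45.5
```

View pics/w10.png

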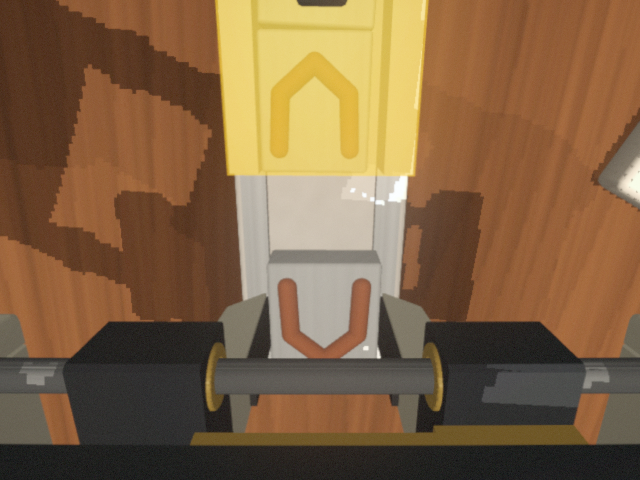

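Same offset as before; shift −2 mm in x and lower.

```bash
python3 -m handwheel '{"translation":[[-0.012,0,-0.08],[0,0,-0.06],[0,0,-0.03],[0,0,-0.01],[0,0,0],[0,0,0],[0,0,0],[0,0,0]],"twist":[-0.004,0,0,0,0,0,0,0]}' 255
```

```text
time: 32.65
tool_pos: [607.3, -147.1, 40.5]
tcp_rot: [3.128, -0.006, 0.065]
contact_force: [-1.3, 0.1, 2.0]
grip_width: 45.8
```

```bash
python3 -m handwheel '{"translation":[[0,0,0],[0,0,0],[0,0,0],[0,0,0.2],[0,0,0.15],[0.01,-0.14,0],[0.01,-0.153,0],[0,0,0]],"twist":[0,0,0,0,0,0,0,0]}' 70;  python3 -m handwheel '{"translation":[[0,0,0],[0,0,0],[0,0,0],[0,0,0],[0,0,-0.12],[0,0,-0.12],[0,0,-0.065],[0,0,0]],"twist":[0,0,0,0,0,0,0,0]}' 255
```

```text
time: 33.65
tool_pos: [609.3, -194.6, 91.0]
tcp_rot: [3.129, -0.002, 0.064]
contact_force: [-0.5, -0.3, -0.7]
grip_width: 66.6
time: 34.65
tool_pos: [607.4, -192.7, 38.6]
tcp_rot: [3.133, 0.003, 0.065]
contact_force: [-0.2, 0.7, 0.4]
grip_width: 0.5
```

```bash
python3 -m handwheel '{"translation":[[0.005,0.01,-0.005],[0,0.05,0],[-0.005,0.1,0],[-0.006,0.1,0],[-0.006,0.1,0],[-0.006,0.1,0],[-0.006,0.1,0],[0,0,0]],"twist":[0,0,0,0,0,0,0,0]}' 255; python3 - <<'E'
from h import *
c=snap('wrist','w11')
E
```

```text
time: 35.65
tool_pos: [604.3, -101.9, 39.5]
tcp_rot: [3.131, 0.001, 0.067]
contact_force: [0.6, 0.3, -0.8]
grip_width: 0.1
```

View pics/w11.png

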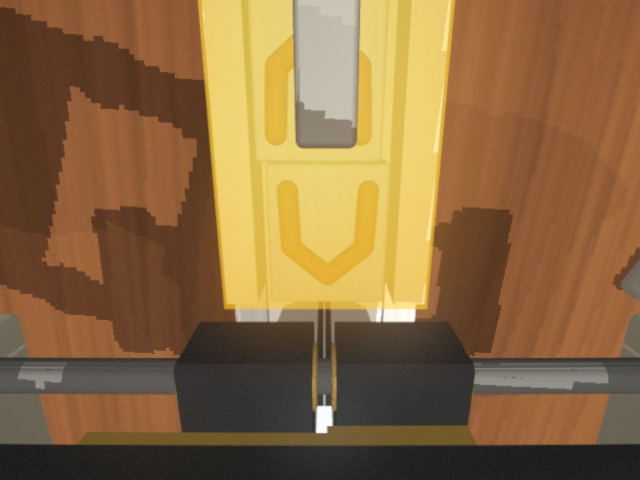

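```bash
python3 -m handwheel '{"translation":[[0,-0.02,0.25],[0,0,0.3],[-0.115,-0.29,0],[-0.115,-0.29,0],[-0.115,-0.29,0],[-0.115,-0.29,0],[-0.115,-0.29,0],[-0.115,-0.28,0]],"twist":[0.1,0.11,0.11,0.11,0.11,0.11,0.11,0.1]}' 0; python3 -m handwheel '{"translation":[[0,0,0],[0,0,0],[0,0,0],[0,0,0],[0,0,0],[0,0,0],[0,0,0],[0,0,0]],"twist":[0.03,0,0,0,0,0,0,0]}' 0; python3 - <<'E'
from h import *
o=get_obs(); print(np.degrees(o['tcp_rot']))
for k in ('top','wrist'):
  c=snap(k,k+'12'); print([[round(v,1) for v in t] for t in trays(c,lo=150 if k=='top' else 110) if 30<t[3] and t[2]<100])
E
```

```text
time: 36.7
tool_pos: [498.1, -372.9, 125.2]
tcp_rot: [3.126, 0.003, 1.463]
contact_force: [0.2, 0.2, -0.2]
grip_width: 75.8
time: 37.7
tool_pos: [496.6, -376.1, 125.1]
tcp_rot: [3.126, 0.003, 1.506]
contact_force: [-0.2, -0.4, 0.5]
grip_width: 91.6
[179.11272585   0.17944868  86.29395856]
[[63.9, 204.3, 81.8, 47.8, 18.6], [385.9, -382.2, 60.6, 45.5, -44.9], [499.7, -755.8, 70.8, 68.6, -1.4], [653.2, -449.9, 44.7, 41.6, -0.3], [786.2, -71.5, 69.1, 58.3, -23.3]]
[[634.1, -437.5, 49.0, 39.2, 86.7], [609.7, -259.5, 59.9, 36.1, -65.4], [496.3, -372.3, 60.4, 46.9, -6.0]]
```

View pics/wrist12.png

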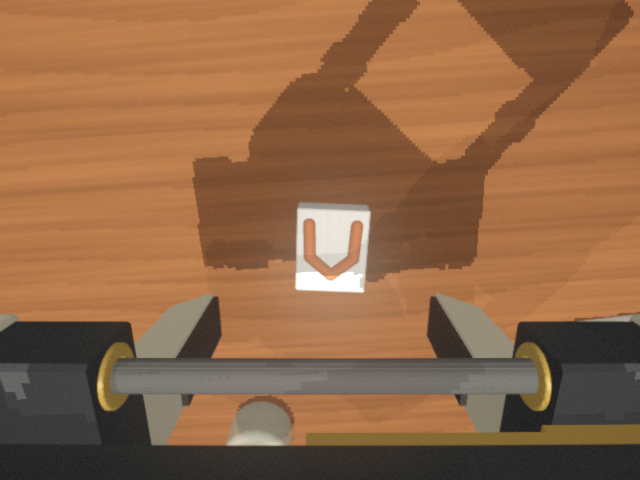

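```bash
python3 -m handwheel '{"translation":[[0.009,0.033,-0.2],[0,0,-0.2],[0,0,-0.13],[0,0,-0.06],[0,0,-0.045],[0,0,0],[0,0,0],[0,0,0]],"twist":[-0.024,0,0,0,0,0,0,0]}' 0
```

```text
time: 38.8
tool_pos: [499.3, -372.7, 30.1]
tcp_rot: [3.121, 0.007, 1.467]
contact_force: [-0.2, 0.4, -0.0]
grip_width: 91.8
```

```bash
python3 -m handwheel '{"translation":[[-0.005,0.009,0],[0,0,0],[0,0,0],[0,0,0],[0,0,0],[0,0,0],[0,0,0],[0,0,0]],"twist":[0,0,0,0,0,0,0,0]}' 255; python3 -m handwheel '{"translation":[[0,0,0.25],[0.02,0.05,0.3],[0.11,0.22,0],[0.12,0.25,0],[0.12,0.25,0],[0.12,0.25,0],[0.12,0.25,0],[0.07,0.15,0]],"twist":[-0.1,-0.11,-0.11,-0.11,-0.11,-0.11,-0.11,-0.1]}' 255;python3 -m handwheel '{"translation":[[0,0,0],[0,0,0],[0,0,0],[0,0,0],[0,0,0],[0,0,0],[0,0,0],[0,0,0]],"twist":[-0.02,0,0,0,0,0,0,0]}' 255
```

```text
time: 39.8
tool_pos: [498.8, -371.6, 31.0]
tcp_rot: [3.12, 0.008, 1.467]
contact_force: [-0.4, -0.2, 0.9]
grip_width: 45.5
time: 40.8
tool_pos: [601.5, -153.7, 115.0]
tcp_rot: [3.12, 0.005, 0.067]
contact_force: [-0.0, -0.9, -0.3]
grip_width: 45.7
time: 41.8
tool_pos: [601.5, -152.4, 114.3]
tcp_rot: [3.121, 0.006, 0.036]
contact_force: [-1.2, -0.3, -0.2]
grip_width: 45.5
```

```bash
python3 -m handwheel '{"translation":[[0.03,0.034,-0.1],[0,0,-0.15],[0,0,-0.05],[0,0,0],[0,0,0],[0,0,0],[0,0,0],[0,0,0]],"twist":[0.017,0,0,0,0,0,0,0]}' 255; python3 - <<'E'
from h import *
c=snap('wrist','w13')
E
```

```text
time: 42.8
tool_pos: [607.4, -146.3, 67.9]
tcp_rot: [3.12, 0.004, 0.068]
contact_force: [0.1, -0.7, -0.8]
grip_width: 45.5
```

View pics/w13.png

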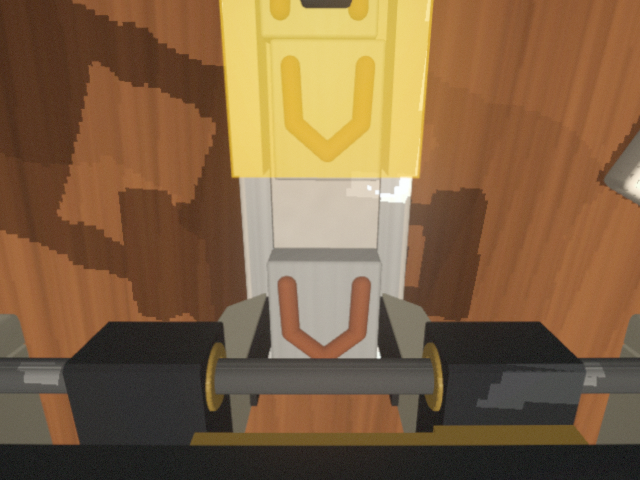

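```bash
python3 -m handwheel '{"translation":[[0,0,-0.08],[0,0,-0.06],[0,0,-0.03],[0,0,-0.01],[0,0,0],[0,0,0],[0,0,0],[0,0,0]],"twist":[-0.002,0,0,0,0,0,0,0]}' 255
```

```text
time: 43.85
tool_pos: [607.5, -146.4, 41.0]
tcp_rot: [3.12, 0.004, 0.064]
contact_force: [-0.8, -0.1, 2.2]
grip_width: 45.5
```

```bash
python3 -m handwheel '{"translation":[[0,0,0],[0,0,0],[0,0,0],[0,0,0.2],[0,0,0.15],[0.01,-0.14,0],[0.01,-0.153,0],[0,0,0]],"twist":[0,0,0,0,0,0,0,0]}' 70;  python3 -m handwheel '{"translation":[[0,0,0],[0,0,0],[0,0,0],[0,0,0],[0,0,-0.12],[0,0,-0.12],[0,0,-0.07],[0,0,0]],"twist":[0,0,0,0,0,0,0,0]}' 255
```

```text
time: 44.85
tool_pos: [609.4, -193.8, 91.5]
tcp_rot: [3.121, 0.007, 0.064]
contact_force: [-0.6, 0.9, -0.0]
grip_width: 66.6
time: 45.85
tool_pos: [607.6, -192.0, 38.3]
tcp_rot: [3.124, 0.013, 0.064]
contact_force: [0.0, -0.5, 0.1]
grip_width: 0.4
```

```bash
python3 -m handwheel '{"translation":[[0.005,0.01,-0.002],[0,0.05,0],[-0.005,0.1,0],[-0.006,0.1,0],[-0.006,0.1,0],[-0.006,0.1,0],[-0.006,0.1,0],[0,0,0]],"twist":[0,0,0,0,0,0,0,0]}' 255; python3 - <<'E'
from h import *
c=snap('wrist','w14')
E
```

```text
time: 46.85
tool_pos: [604.5, -101.3, 39.7]
tcp_rot: [3.123, 0.01, 0.066]
contact_force: [-0.4, -0.4, 0.5]
grip_width: 0.4
```

View pics/w14.png

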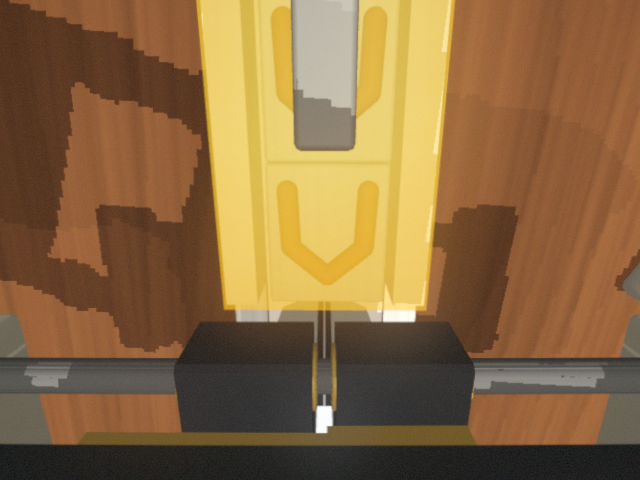

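```bash
python3 - <<'E'
from h import *
np.set_printoptions(precision=1,suppress=True)
c=snap('wrist','w15')
e=back(c,[(327,301),(327,162)],28); h=back(c,[(327,310)],40); print(e,h)
im=c['img'][140:330,190:450]; cv2.imwrite('pics/w15c.png',cv2.resize(im,None,fx=3,fy=3,interpolation=cv2.INTER_CUBIC)[:,:,::-1])
E
```

```text
[[604.9 -90.5  28. ]
 [601.  -34.8  28. ]] [[604.7 -88.2  40. ]]
```

View pics/w15c.png

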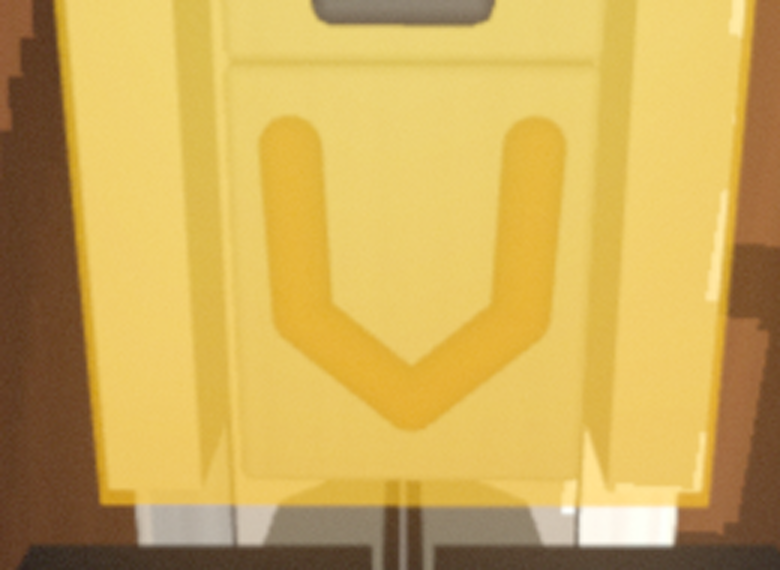

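```bash
python3 -m handwheel '{"translation":[[0,0.016,0],[0,0,0],[0,0,0],[0,0,0],[0,0,0],[0,-0.06,0],[0,-0.06,0.1],[0,0,0.2]],"twist":[0,0,0,0,0,0,0,0]}' 255
python3 -m handwheel '{"translation":[[-0.1,0,0.35],[-0.2,0.25,0.1],[-0.1,0.33,0],[-0.1,0.33,0],[-0.1,0.33,0],[-0.1,0.33,0],[-0.1,0.33,0],[0,0,0]],"twist":[0,0,0,0,0,0,0,0]}' 255
python3 - <<'E'
from h import *
np.set_printoptions(precision=1,suppress=True)
c=snap('wrist','w16')
c=snap('top','t16'); im=c['img'][200:300,110:390]; cv2.imwrite('pics/t16c.png',cv2.resize(im,None,fx=2.8,fy=2.8,interpolation=cv2.INTER_CUBIC)[:,:,::-1])
E
```

```text
time: 47.95
tool_pos: [603.3, -121.1, 84.4]
tcp_rot: [3.124, 0.014, 0.063]
contact_force: [0.5, -0.4, -0.4]
grip_width: 0.7
time: 48.95
tool_pos: [484.0, 165.0, 167.0]
tcp_rot: [3.12, -0.007, 0.055]
contact_force: [0.4, -0.4, 0.2]
grip_width: 0.3
```

View pics/t16c.png

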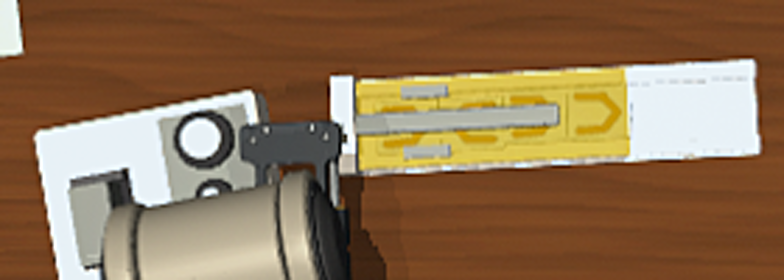

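View pics/w16.png

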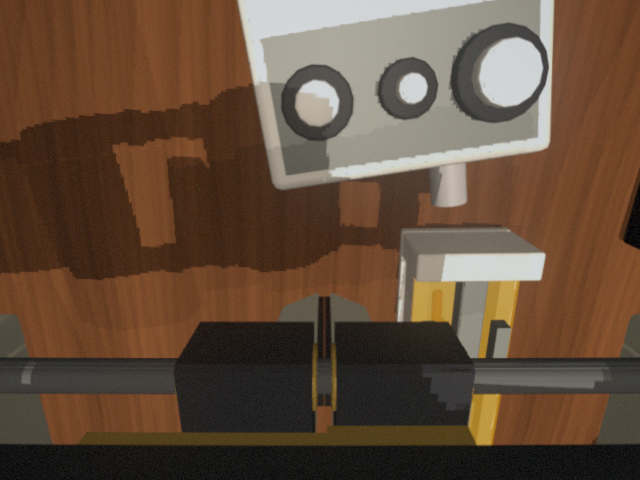

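```bash
python3 - <<'E'
from h import *
t=cv2.imread('pics/top0.png')[220:325,115:225]; s=cv2.imread('pics/side0.png')[325:480,125:295]
cv2.imwrite('pics/tc.png',cv2.resize(t,None,fx=5,fy=5,interpolation=cv2.INTER_CUBIC))
cv2.imwrite('pics/sc.png',cv2.resize(s,None,fx=3.8,fy=3.8,interpolation=cv2.INTER_CUBIC))
E
```

```text
(no output)
```

View pics/tc.png

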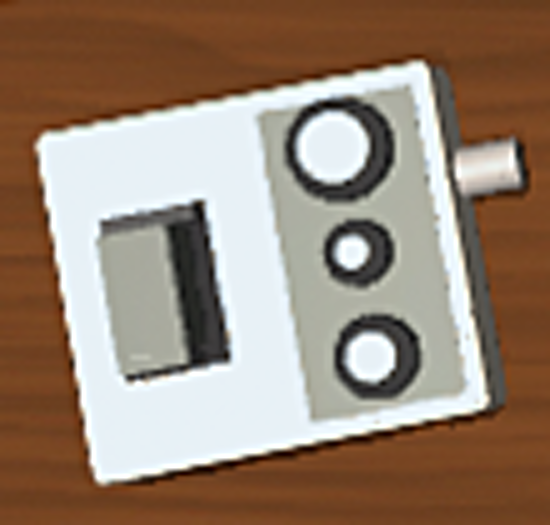

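View pics/sc.png

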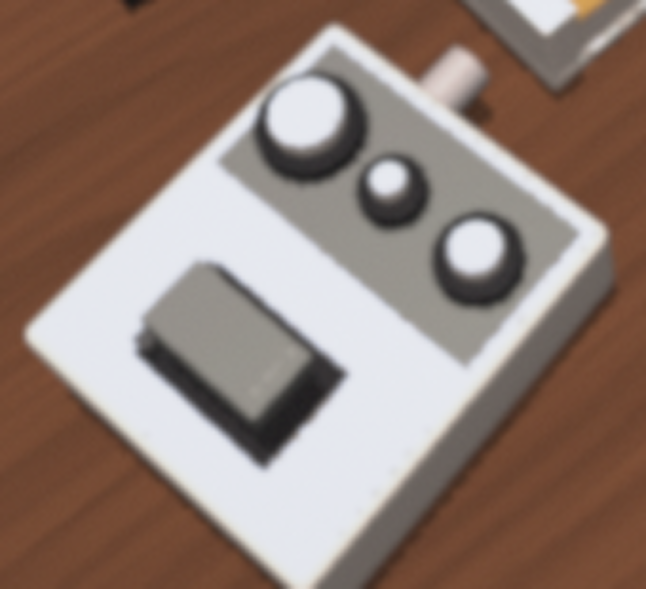

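```bash
python3 - <<'E'
from h import *
from scipy.optimize import least_squares
np.set_printoptions(precision=2,suppress=True)
ct=snap('top'); cs=snap('side')
T=np.array([(332,146),(350,253),(370,356),(38,138),(428,62),(488,405),(98,483)])/5+[115,220]-.4
S=np.array([(304,113),(386,179),(473,246),(335,25),(607,235),(30,335)])/3.8+[125,325]-.37
def model(p):
    x,y,a,zk=p; R=np.array([[np.cos(a),-np.sin(a)],[np.sin(a),np.cos(a)]])
    k=np.array([(50,-48),(0,-48),(-50,-48)]); c=np.array([(85,95),(85,-95),(-85,-95),(-85,95)])
    k=k@R.T+[x,y]; c=c@R.T+[x,y]
    return np.c_[k,[zk]*3],np.c_[c,[60]*4]
def res(p,use='ts',full=False):
    k,c=model(p); r=[]
    if 't' in use: r.append(proj(ct,np.r_[k,c])-T)
    if 's' in use: r.append(proj(cs,np.r_[k,c[[1,2,0]]])-S)
    return np.concatenate(r).ravel()
for u in ('t','s','ts'):
    f=least_squares(res,[515,312,.16,75],kwargs=dict(use=u),loss='soft_l1'); p=f.x
    print(u,p[:2],np.degrees(p[2]),p[3],np.abs(res(p,u)).max(), np.sqrt((res(p,u)**2).mean()))
print(res(p).reshape(-1,2)); print(model(p)[0])
E
```

```text
t [515.33 309.31] 11.893606526150842 89.97619892947445 1.3529683177669654 0.6935043385574968
s [512.15 309.59] 11.574730124292042 86.11743967976957 3.96100329378433 1.3673948662703101
ts [513.87 309.77] 11.651513749487206 83.31294416464392 4.572359315108486 1.224362278759527
[[ 0.44  0.75]
 [ 0.58  0.36]
 [ 0.3   0.88]
 [-1.08 -0.24]
 [ 0.39 -0.1 ]
 [ 1.02  1.58]
 [-1.04  1.67]
 [-0.52 -0.26]
 [-0.3  -0.19]
 [-0.22  0.42]
 [-1.05 -1.69]
 [ 1.42 -0.6 ]
 [-4.57 -0.4 ]]
[[572.53 272.86  83.31]
 [523.56 262.76  83.31]
 [474.59 252.67  83.31]]
```

```bash
python3 -m handwheel '{"translation":[[0.07,0.15,0.15],[0.07,0.15,0.15],[0.07,0.15,0.15],[0,0.1,0.1],[0,0,0],[0,0,0],[0,0,0],[0,0,0]],"twist":[0,0,0,0,0,0,0,0]}' 255
python3 - <<'E'
from h import *
np.set_printoptions(precision=1,suppress=True)
o=get_obs();print(o['tool_pos'],o['tcp_rot'])
c=snap('wrist','w17')
for l in ['cover_hinge','cover_grip','toggle_pivot','key_small_top','key_medium_top','key_large_top','console']:
    for d in spot_point('wrist',l): print(l,round(d['score'],2),w(c,d['position']))
E
```

```text
time: 50.15
tool_pos: [521.0, 233.9, 248.8]
tcp_rot: [3.116, -0.002, 0.033]
contact_force: [0.4, -0.2, 0.0]
grip_width: 0.4
[521.  233.9 248.8] [ 3.1 -0.   0. ]
cover_hinge 0.89 [531.6 360.5  63.3]
cover_grip 0.68 [488.8 351.9  88.3]
toggle_pivot 0.68 [518.7 310.7  -0.7]
key_small_top 0.84 [526.1 263.2  83.8]
key_medium_top 0.66 [472.3 250.9  84.3]
key_medium_top 0.54 [783.8 -72.2  -0.4]
key_large_top 0.91 [573.2 273.8  83.9]
key_large_top 0.47 [532.4 357.9  61.7]
console 0.96 [517.4 308.2  -3.6]
```

View pics/w17.png

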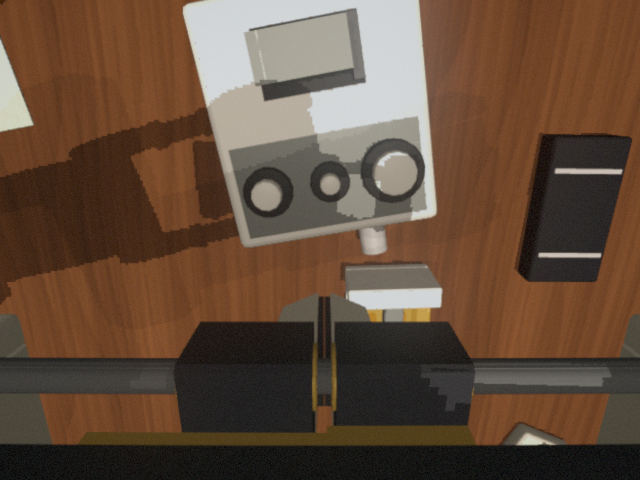

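```bash
python3 - <<'E'
from h import *
from scipy.optimize import least_squares
np.set_printoptions(precision=2,suppress=True)
ct=snap('top'); cs=snap('side'); cw=snap('wrist')
T=np.array([(332,146),(350,253),(370,356)])/5+[115,220]-.4
S=np.array([(304,113),(386,179),(473,246)])/3.8+[125,325]-.37
W=np.array([(398,174),(330,184),(265,195)],float)
Tc=np.array([(38,138),(428,62),(488,405),(98,483)])/5+[115,220]-.4
N=np.array([(534.2,362.2,62.5),(490.6,350.6,87),(505.5,353.6,62),(526.5,264,82.5),(474.4,253,83),(572,271.5,81),(515.4,311.6,0)])
def model(p):
    x,y,a,zk,hx=p; R=np.array([[np.cos(a),-np.sin(a)],[np.sin(a),np.cos(a)]])
    L=np.array([(50,-48),(0,-48),(-50,-48),(85,95),(85,-95),(-85,-95),(-85,95),(hx,45),(hx-45,45),(hx-28,45),(0,0)])@R.T+[x,y]
    return np.c_[L,[zk]*3+[60]*4+[63,87,62,0]]
def res(p):
    m=model(p)
    return np.concatenate([ (proj(ct,m[:3])-T).ravel()*2.6,(proj(cs,m[:3])-S).ravel()*2,(proj(cw,m[:3])-W).ravel()*.8, (proj(ct,m[3:7])-Tc).ravel()*2.6*.5, (m[[7,8,9,1,2,0,10]]-N).ravel()*.7])
f=least_squares(res,[515,312,.16,75,28],loss='soft_l1',f_scale=2); p=f.x
print(p,np.degrees(p[2])); print(f.fun[:0]); print(res(p)); m=model(p); print(m)
im=cv2.cvtColor(cw['img'],cv2.COLOR_RGB2BGR)
for q in proj(cw,m): cv2.circle(im,(int(q[0]),int(q[1])),3,(0,0,255),-1)
# cover top outline
x,y,a,zk,hx=p; R=np.array([[np.cos(a),-np.sin(a)],[np.sin(a),np.cos(a)]])
o=np.array([(hx,45-16),(hx,45+16),(hx-58,61),(hx-58,29)])@R.T+[x,y]
cv2.polylines(im,[proj(cw,np.c_[o,[102]*4]).astype(int).reshape(-1,1,2)],True,(0,255,0),1)
cv2.imwrite('pics/ov17.png',im)
E
```

```text
[515.08 310.33   0.2   81.91  28.61] 11.708133286452618
[]
[ 0.86  0.62  1.24 -0.46  0.58  0.82 -2.17 -0.39 -1.8  -0.35 -1.72  0.74
 -2.51  0.1  -0.48  1.02  0.04  1.01 -1.72 -0.92  0.17 -0.83  1.08  1.32
 -1.58  1.54 -0.17 -1.4   0.35 -0.49  0.33  0.    0.73  0.64  0.   -1.17
 -0.47 -0.41  1.02  0.13 -0.76  1.25  1.38  0.64 -0.22 -0.89  0.  ]
[[573.78 273.47  81.91]
 [524.82 263.33  81.91]
 [475.86 253.18  81.91]
 [579.03 420.6   60.  ]
 [617.59 234.55  60.  ]
 [451.13 200.06  60.  ]
 [412.57 386.1   60.  ]
 [533.96 360.2   63.  ]
 [489.9  351.07  87.  ]
 [506.54 354.52  62.  ]
 [515.08 310.33   0.  ]]
```

View pics/ov17.png

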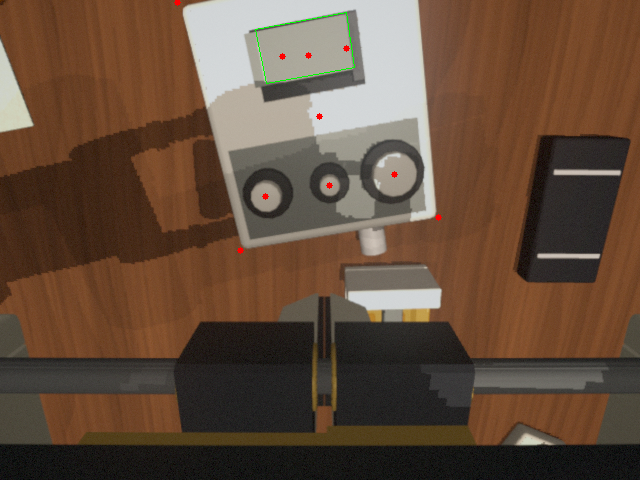

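```bash
python3 -m handwheel '{"translation":[[-0.03,0.1,-0.07],[-0.03,0.1,-0.07],[-0.03,0.1,-0.07],[-0.03,0.1,-0.07],[-0.03,0.1,-0.07],[-0.03,0.1,-0.07],[-0.03,0.1,-0.07],[0,0.03,-0.04]],"twist":[0.11,0.11,0.11,0.11,0.11,0.11,0.11,0.11]}' 75
python3 -m handwheel '{"translation":[[0,0,0],[0,0,0],[0,0,0],[0,0,0],[0,0,0],[0,0,0],[0,0,0],[0,0,0]],"twist":[0.11,0.11,0,0,0,0,0,0]}' 75
python3 - <<'E'
from h import *
c=snap('wrist','w18')
E
```

```text
time: 51.7
tool_pos: [489.0, 347.8, 168.3]
tcp_rot: [3.117, -0.006, 1.461]
contact_force: [0.8, 0.0, -0.9]
grip_width: 64.3
time: 52.7
tool_pos: [488.4, 348.5, 167.6]
tcp_rot: [3.118, -0.005, 1.81]
contact_force: [0.1, 0.2, 0.4]
grip_width: 64.7
```

View pics/w18.png

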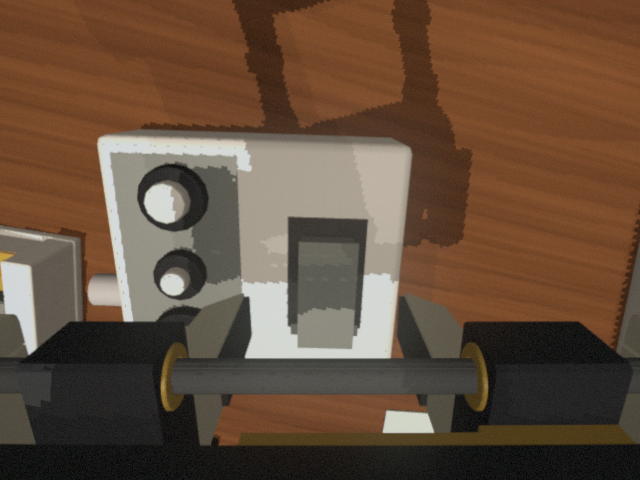

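```bash
python3 -m handwheel '{"translation":[[0.01,0.017,-0.15],[0,0,-0.15],[0,0,-0.1],[0,0,-0.07],[0,0,-0.04],[0,0,0],[0,0,0],[0,0,0]],"twist":[-0.022,0,0,0,0,0,0,0]}' 75
python3 - <<'E'
from h import *
c=snap('wrist','w19')
E
```

```text
time: 53.75
tool_pos: [491.4, 351.8, 91.0]
tcp_rot: [3.113, -0.007, 1.774]
contact_force: [-0.3, -0.5, -0.4]
grip_width: 64.5
```

View pics/w19.png

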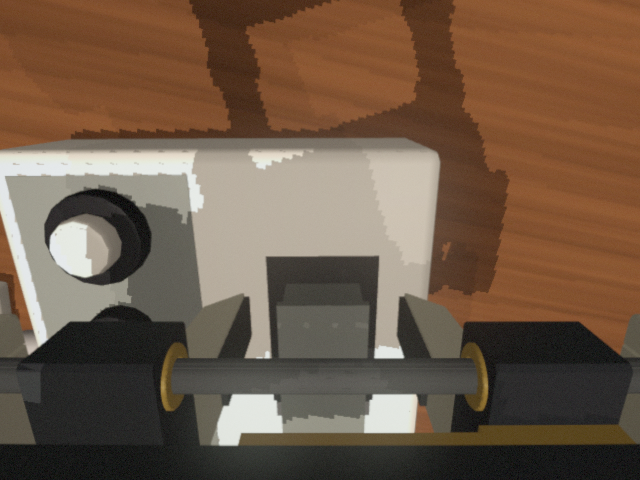

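```bash
python3 -m handwheel '{"translation":[[0,0,0],[0,0,0],[0,0,0],[0,0,0],[0,0,0],[0,0,0],[0,0,0],[0,0,0]],"twist":[0,0,0,0,0,0,0,0]}' 255
```

```text
time: 54.8
tool_pos: [491.7, 351.4, 91.6]
tcp_rot: [3.112, -0.006, 1.776]
contact_force: [0.6, -0.6, 0.4]
grip_width: 31.9
```

```bash
python3 -m handwheel '{"translation":[[0.039,0.008,0.054],[0,0,0],[0.048,0.010,0.045],[0,0,0],[0.057,0.012,0.034],[0,0,0],[0,0,0],[0,0,0]],"twist":[0,0,0,0,0,0,0,0]}' 255
```

```text
time: 55.8
tool_pos: [510.6, 355.2, 110.0]
tcp_rot: [3.123, -0.004, 1.775]
contact_force: [-2.9, -0.1, -2.0]
grip_width: 31.7
```

```bash
python3 -m handwheel '{"translation":[[0.08,0.0165,0.034],[0,0,0],[0.068,0.014,0.010],[0,0,0],[0.068,0.014,-0.004],[0,0,0],[0.066,0.0137,-0.017],[0,0,0]],"twist":[0,0,0,0,0,0,0,0]}' 255
python3 - <<'E'
from h import *
c=snap('side','s20'); im=c['img'][200:480,60:400]; cv2.imwrite('pics/s20c.png',cv2.resize(im,None,fx=2.1,fy=2.1)[:,:,::-1])
E
```

```text
time: 56.8
tool_pos: [548.0, 363.1, 113.3]
tcp_rot: [3.134, -0.002, 1.776]
contact_force: [1.6, -0.2, -5.8]
grip_width: 32.0
```

View pics/s20c.png

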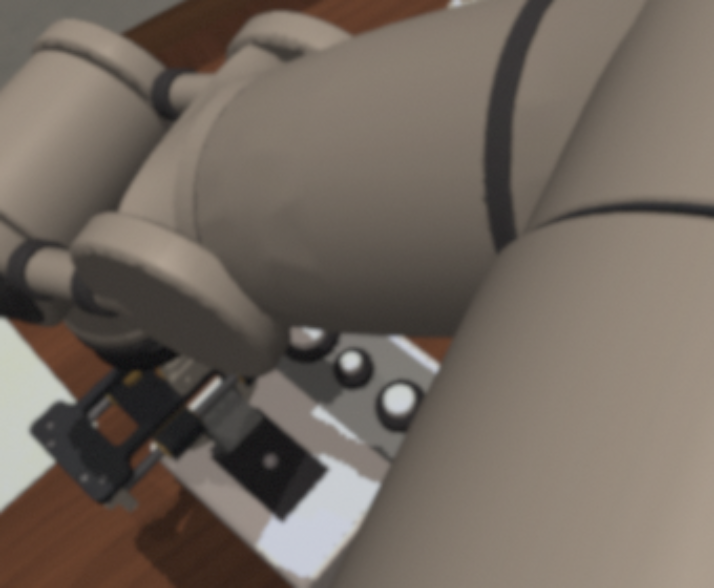

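```bash
python3 -m handwheel '{"translation":[[0,0,0],[0,0,0],[0,0,0],[0,0,0],[0,0,0],[0,0,0.1],[0,0,0.25],[0,0,0.2]],"twist":[0,0,0,0,0,0,0,0]}' 75
python3 -m handwheel '{"translation":[[-0.15,-0.03,0],[-0.2,-0.041,0],[-0.2,-0.041,0],[-0.05,-0.01,0],[0,0,0],[0,0,0],[0,0,0],[0,0,0]],"twist":[0,0,0,0,0,0,0,0]}' 255
python3 - <<'E'
from h import *
np.set_printoptions(precision=1,suppress=True)
c=snap('wrist','w21')
c=snap('side','s21'); im=c['img'][200:480,60:400]; cv2.imwrite('pics/s21c.png',cv2.resize(im,None,fx=2.1,fy=2.1)[:,:,::-1])
c=snap('top','t21'); im=c['img'][200:340,100:260]; cv2.imwrite('pics/t21c.png',cv2.resize(im,None,fx=4,fy=4)[:,:,::-1])
E
```

```text
time: 57.85
tool_pos: [548.9, 363.2, 199.5]
tcp_rot: [3.132, -0.003, 1.776]
contact_force: [0.6, 0.6, -0.2]
grip_width: 64.6
time: 58.85
tool_pos: [462.1, 346.0, 208.8]
tcp_rot: [3.116, -0.007, 1.775]
contact_force: [-0.6, -0.2, -0.4]
grip_width: 0.1
```

View pics/w21.png

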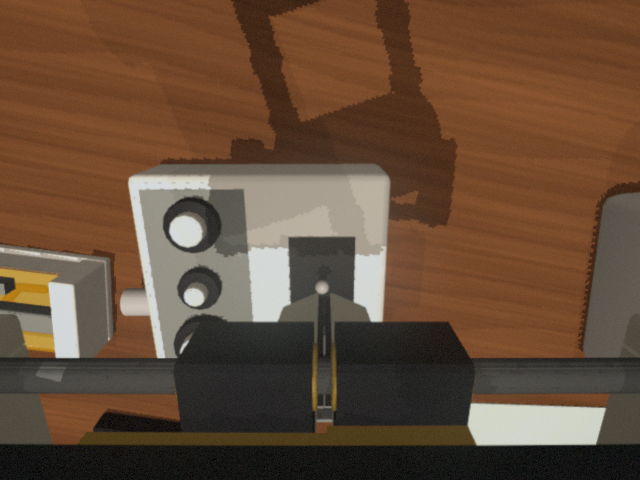

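View pics/s21c.png

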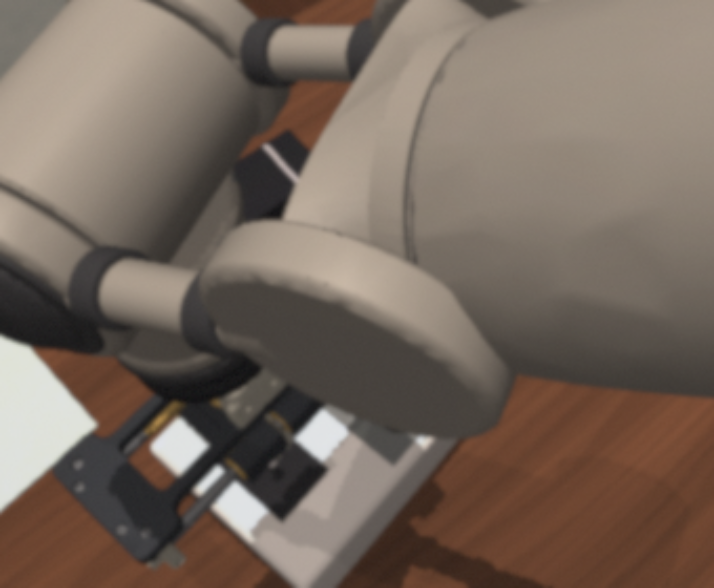

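View pics/t21c.png

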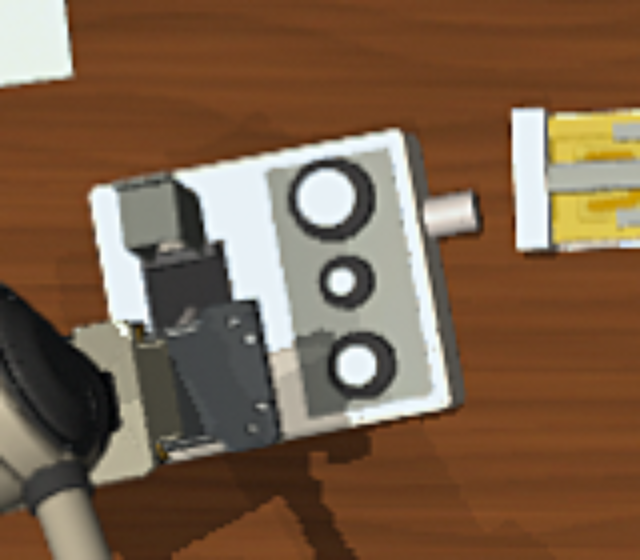

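```bash
python3 - <<'E'
from h import *
np.set_printoptions(precision=1,suppress=True)
c=snap('wrist')
a=np.radians(11.7); u=np.array([np.cos(a),np.sin(a)]);v=np.array([-u[1],u[0]])
for z in (84,89):
  b=back(c,[(322,288)],z)[0][:2]; print(z,b,(b-[506.5,354.5])@u,(b-[506.5,354.5])@v)
t=get_obs()['tool_pos'][:2]; print((t-[506.5,354.5])@u,(t-[506.5,354.5])@v)
E
```

```text
84 [497.6 352.4] -9.142277255273079 -0.2594561109794701
89 [495.2 351.9] -11.547598255410646 -0.2647416324871797
-45.569137393066086 0.709524870852345
```

```bash
python3 -m handwheel '{"translation":[[0,0,-0.2],[0,0,-0.2],[0,0,-0.17],[0,0,-0.1],[0,0,-0.04],[0,0,0],[0,0,0],[0,0,0]],"twist":[0,0,0,0,0,0,0,0]}' 255
python3 -m handwheel '{"translation":[[0.07,0.014,0],[0.06,0.012,0],[0.05,0.01,0],[0.04,0.008,0],[0.03,0.006,0],[0,0,0],[0,0,0],[0,0,0]],"twist":[0,0,0,0,0,0,0,0]}' 255
python3 - <<'E'
from h import *
a=np.radians(11.7); u=np.array([np.cos(a),np.sin(a)]);v=np.array([-u[1],u[0]])
t=get_obs()['tool_pos'][:2]; print((t-[506.5,354.5])@u,(t-[506.5,354.5])@v)
c=snap('wrist','w22')
E
```

```text
time: 60.05
tool_pos: [463.6, 347.1, 102.5]
tcp_rot: [3.11, -0.009, 1.775]
contact_force: [0.2, 0.2, -0.3]
grip_width: 0.6
time: 61.05
tool_pos: [500.5, 353.6, 102.4]
tcp_rot: [3.119, -0.007, 1.775]
contact_force: [-2.7, -1.5, 1.2]
grip_width: 0.6
-6.087073735380328 0.2924692854313818
```

View pics/w22.png

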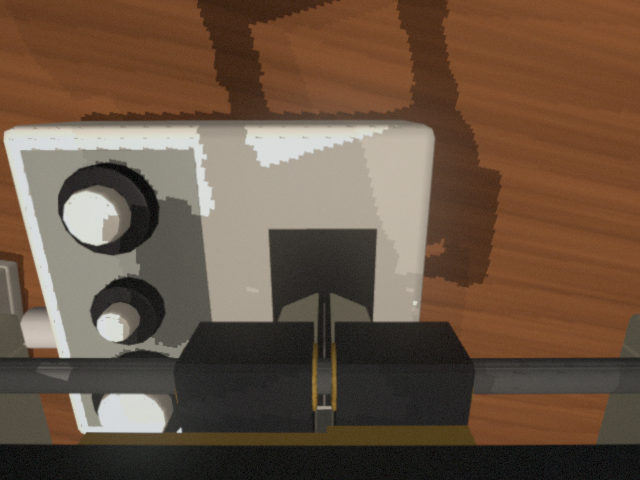

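```bash
python3 -m handwheel '{"translation":[[0.01,0.002,0],[0,0,0],[0.012,0.0024,0],[0,0,0],[0,0,0],[0,0,0],[0,0,0],[0,0,0]],"twist":[0,0,0,0,0,0,0,0]}' 255
```

```text
time: 62.1
tool_pos: [500.8, 353.6, 102.4]
tcp_rot: [3.127, -0.006, 1.775]
contact_force: [-3.2, -2.6, 3.4]
grip_width: 0.3
```

```bash
python3 -m handwheel '{"translation":[[0.03,0.006,0],[0,0,0],[0,0,0],[0,0,0],[-0.1,-0.02,0],[-0.15,-0.03,0],[-0.15,-0.03,0.1],[0,0,0.2]],"twist":[0,0,0,0,0,0,0,0]}' 255
python3 -m handwheel '{"translation":[[0,0,0.1],[0,0,0.2],[0,0,0],[0,0,0],[0,0,0],[0,0,0],[0,0,0],[0,0,0]],"twist":[0,0,0,0,0,0,0,0]}' 255
python3 - <<'E'
from h import *
np.set_printoptions(precision=1,suppress=True)
print(get_obs())
c=snap('wrist','w23')
c=snap('top','t23'); im=c['img'][200:340,100:260]; cv2.imwrite('pics/t23c.png',cv2.resize(im,None,fx=4,fy=4,interpolation=cv2.INTER_CUBIC)[:,:,::-1])
E
```

```text
time: 63.1
tool_pos: [442.5, 342.3, 145.5]
tcp_rot: [3.133, -0.006, 1.774]
contact_force: [-0.0, 0.5, 0.4]
grip_width: 0.6
time: 64.1
tool_pos: [445.2, 343.3, 190.2]
tcp_rot: [3.128, -0.008, 1.774]
contact_force: [-0.3, 0.4, 0.3]
grip_width: 0.2
{'time': 64.1, 'joint_positions': array([ 0.5,  0.5,  1.5,  0. ,  1.2, -1.3]), 'dq': array([ 0.,  0.,  0.,  0., -0., -0.]), 'tau': array([ -0. , -47.4, -23.1,   0. ,   0. ,   0. ]), 'tool_pos': array([445.2, 343.3, 190.2]), 'tcp_rot': array([ 3.1, -0. ,  1.8]), 'contact_force': array([-0.3,  0.4,  0.3]), 'moment': array([-0.,  0., -0.]), 'grip_width': 0.20965164636665992}
```

View pics/w23.png

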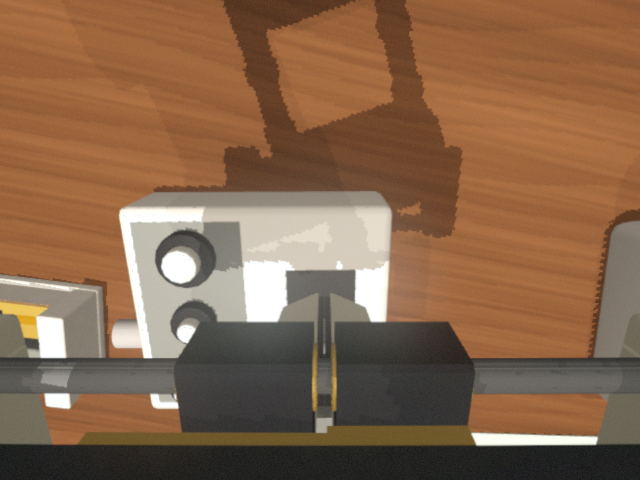

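View pics/t23c.png

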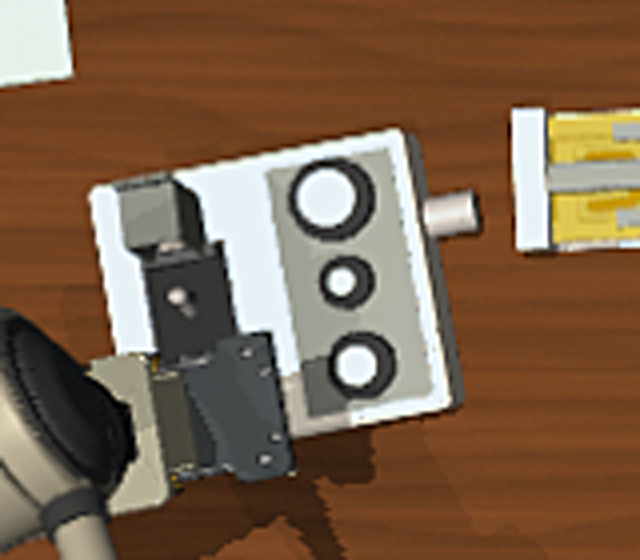

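```bash
python3 - <<'E'
from h import *
np.set_printoptions(precision=1,suppress=True)
c=snap('top')
a=np.radians(11.7); u=np.array([np.cos(a),np.sin(a)])
for L in (24,26,29):
  for f in (-.4,-.2,0,.2,.4):
    P=np.r_[np.array([506.5,354.5])+u*L*np.sin(f),62+L*np.cos(f)]; print(L,f,(proj(c,P)[0]-[100,200]+.4)*4)
E
```

```text
24 -0.4 [184.8 327.3]
24 -0.2 [182.7 319.6]
24 0 [181.1 311.5]
24 0.2 [179.9 303.4]
24 0.4 [179.3 295.6]
26 -0.4 [184.1 328.6]
26 -0.2 [181.9 320.2]
26 0 [180.1 311.5]
26 0.2 [178.9 302.7]
26 0.4 [178.2 294.3]
29 -0.4 [183.1 330.7]
29 -0.2 [180.6 321.3]
29 0 [178.6 311.5]
29 0.2 [177.2 301.7]
29 0.4 [176.4 292.3]
```

```bash
python3 -m handwheel '{"translation":[[0.1,0.02,0.02],[0.19,0.04,0],[0.2,0.04,0],[0.2,0.04,0],[0.2,0.04,0],[0.12,0.02,0],[0,0,0],[0,0,0]],"twist":[0,0,0,0,0,0,0,0]}' 255
python3 - <<'E'
from h import *
a=np.radians(11.7); u=np.array([np.cos(a),np.sin(a)]);v=np.array([-u[1],u[0]])
t=get_obs()['tool_pos'][:2]; print((t-[534,360.2])@u,(t-[534,360.2])@v)
c=snap('wrist','w24')
E
```

```text
time: 65.25
tool_pos: [600.0, 374.0, 193.2]
tcp_rot: [3.129, -0.008, 1.774]
contact_force: [-0.1, 0.7, -0.7]
grip_width: 0.2
67.46698884816252 0.1594626080920058
```

View pics/w24.png

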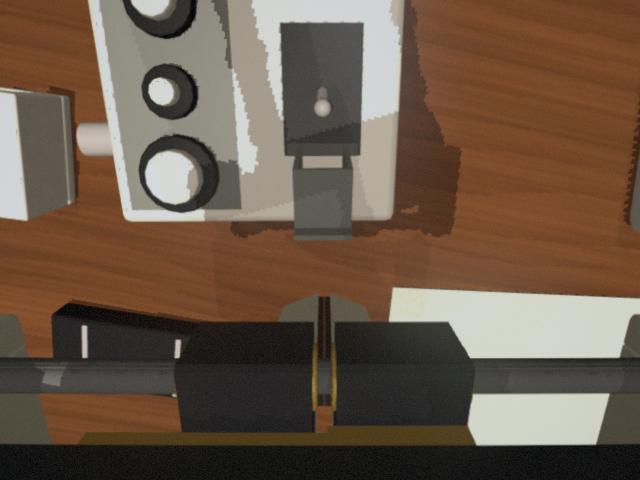

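```bash
python3 - <<'E'
from h import *
a=np.radians(11.7); u=np.array([np.cos(a),np.sin(a)])
c=snap('wrist')
for z in (100,120,127): print(z,(back(c,[(322,240)],z)[0][:2]-[534,360.2])@u)
print((back(c,[(322,108)],88)[0][:2]-[506.5,354.5])@u)
E
```

```text
100 55.71493801070461
120 49.16253449670813
127 46.86919326680932
8.675071088222866
```

```bash
python3 -m handwheel '{"translation":[[0.02,0.004,-0.12],[0,0,-0.12],[0,0,-0.1],[0,0,-0.05],[0,0,0],[0,0,0],[0,0,0],[0,0,0]],"twist":[0,0,0,0,0,0,0,0]}' 255
python3 -m handwheel '{"translation":[[-0.06,-0.0125,0],[-0.078,-0.016,0],[-0.078,-0.016,0],[-0.078,-0.016,0],[-0.078,-0.016,0],[-0.06,-0.0125,0],[0,0,0],[0,0,0]],"twist":[0,0,0,0,0,0,0,0]}' 255
python3 - <<'E'
from h import *
a=np.radians(11.7); u=np.array([np.cos(a),np.sin(a)]);v=np.array([-u[1],u[0]])
t=get_obs()['tool_pos'][:2]; print((t-[534,360.2])@u,(t-[534,360.2])@v)
c=snap('wrist','w25')
E
```

```text
time: 66.35
tool_pos: [601.8, 375.1, 132.2]
tcp_rot: [3.127, -0.008, 1.776]
contact_force: [0.0, -0.1, 0.2]
grip_width: 0.8
time: 67.35
tool_pos: [533.6, 361.3, 135.3]
tcp_rot: [3.122, -0.01, 1.776]
contact_force: [1.2, -0.3, -0.6]
grip_width: 0.1
-0.1446207105105444 1.1635876951942856
```

View pics/w25.png

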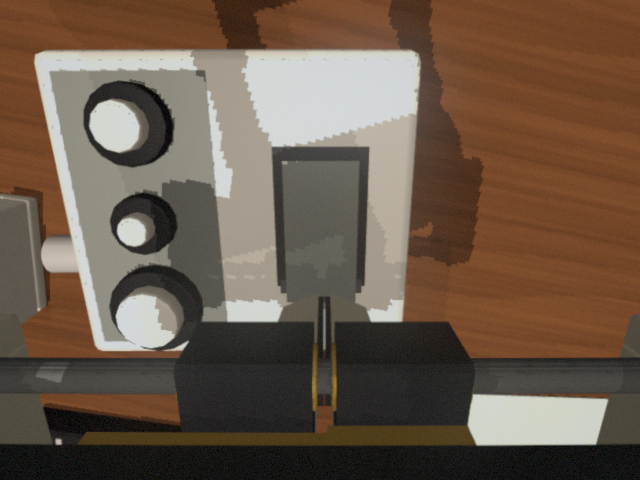

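```bash
python3 -m handwheel '{"translation":[[0.1,0.02,0.1],[0,0,0.2],[-0.08,-0.1,0],[-0.07,-0.2,0],[0,-0.2,0],[0,-0.15,0],[0,0,0],[0,0,0]],"twist":[0,0,0,0,0,0,0,0]}' 255
python3 - <<'E'
from h import *
print(get_obs()['tool_pos'])
c=snap('wrist','w26')
c=snap('top','t26'); im=c['img'][200:340,100:260]; cv2.imwrite('pics/t26c.png',cv2.resize(im,None,fx=4,fy=4,interpolation=cv2.INTER_CUBIC)[:,:,::-1])
E
```

```text
time: 68.4
tool_pos: [528.3, 264.9, 180.1]
tcp_rot: [3.121, -0.01, 1.775]
contact_force: [-0.2, -0.3, 0.5]
grip_width: 0.4
[528.3114593  264.92334168 180.05214009]
```

View pics/w26.png

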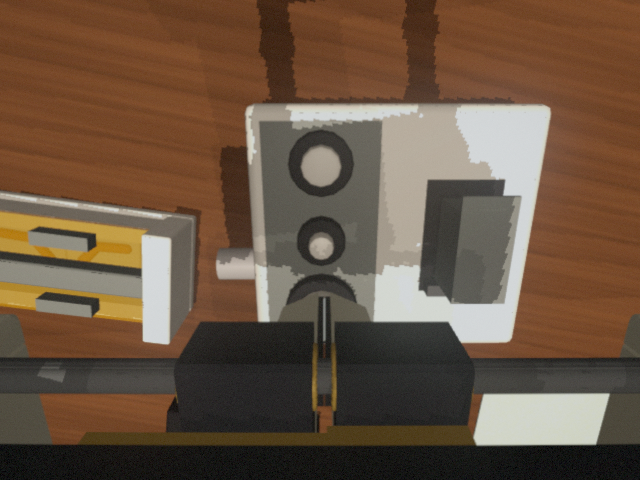

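View pics/t26c.png

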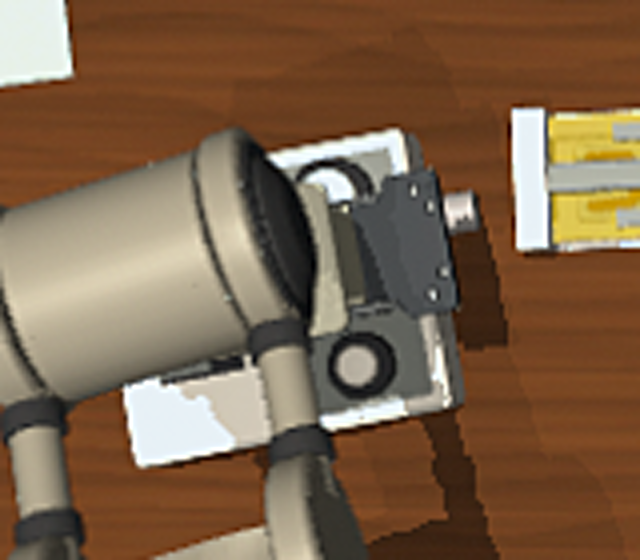

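```bash
python3 - <<'E'
from h import *
np.set_printoptions(precision=0,suppress=True)
c=snap('wrist'); a=np.radians(11.7); R=np.array([[np.cos(a),-np.sin(a)],[np.sin(a),np.cos(a)]])
im=c['img'][:,:,::-1].copy()
for th,col in ((0,(0,255,0)),(0.3,(0,0,255))):
    P=[]
    for x,z,y in [(-58,39,-16),(-58,39,16),(0,39,16),(0,39,-16)]:
        xr=x*np.cos(th)+z*np.sin(th); zr=-x*np.sin(th)+z*np.cos(th)
        P.append(np.r_[np.array([534,360.2])+R@[xr,y],63+zr])
    cv2.polylines(im,[proj(c,P).astype(int).reshape(-1,1,2)],True,col,1)
m=[[524.8,263.3,82],[475.9,253.2,82],[573.8,273.5,82]]
for q in proj(c,m): cv2.circle(im,(int(q[0]),int(q[1])),2,(0,0,255),-1)
cv2.imwrite('pics/ov26.png',im)
E
```

```text
(no output)
```

View pics/ov26.png

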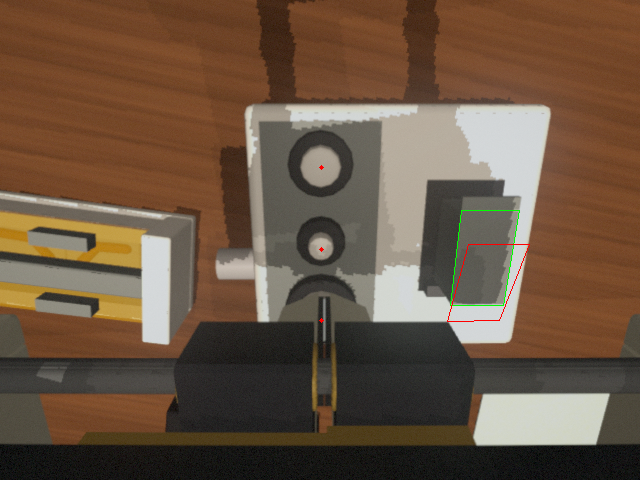

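```bash
python3 -m handwheel '{"translation":[[-0.023,-0.011,-0.15],[0,0,-0.15],[0,0,-0.1],[0,0,-0.05],[0,0,0],[0,0,0],[0,0,0],[0,0,0]],"twist":[0,0,0,0,0,0,0,0]}' 255
```

```text
time: 69.55
tool_pos: [525.8, 266.8, 112.5]
tcp_rot: [3.116, -0.011, 1.78]
contact_force: [0.5, 0.2, -0.8]
grip_width: 0.3
```

```bash
python3 -m handwheel '{"translation":[[-0.006,-0.023,0],[0,0,-0.03],[0,0,0],[0,0,-0.03],[0,0,0],[0,0,0],[0,0,0],[0,0,0]],"twist":[0,0,0,0,0,0,0,0]}' 255
```

```text
time: 70.55
tool_pos: [525.2, 263.0, 103.7]
tcp_rot: [3.115, -0.011, 1.78]
contact_force: [-0.6, -1.1, 1.1]
grip_width: 0.6
```

```bash
python3 -m handwheel '{"translation":[[0,0,-0.015],[0,0,0],[0,0,-0.013],[0,0,0],[0,0,0],[0,0,0],[0,0,0],[0,0,0]],"twist":[0,0,0,0,0,0,0,0]}' 255; python3 -m handwheel '{"translation":[[0,0,-0.008],[0,0,0],[0,0,0],[0,0,0],[0,0,0],[0,0,0],[0,0,0],[0,0,0]],"twist":[0,0,0,0,0,0,0,0]}' 255
```

```text
time: 71.55
tool_pos: [525.2, 263.0, 99.8]
tcp_rot: [3.115, -0.011, 1.78]
contact_force: [-0.2, -1.5, 3.6]
grip_width: 0.4
time: 72.55
tool_pos: [525.2, 263.0, 98.7]
tcp_rot: [3.115, -0.011, 1.78]
contact_force: [-1.4, -0.6, 3.9]
grip_width: 0.6
```

```bash
python3 -m handwheel '{"translation":[[0,0,-0.014],[0,0,0],[0,0,0],[0,0,0],[0,0,0],[0,0,0],[0,0,0],[0,0,0]],"twist":[0,0,0,0,0,0,0,0]}' 255
```

```text
time: 73.55
tool_pos: [525.2, 263.0, 98.3]
tcp_rot: [3.114, -0.011, 1.78]
contact_force: [-1.2, -0.5, 5.1]
grip_width: 0.5
```

```bash
python3 -m handwheel '{"translation":[[0,0,0.15],[0,0,0.05],[-0.16,-0.032,0],[-0.168,-0.033,0],[0,0,0],[0,0,0],[0,0,0],[0,0,0]],"twist":[0,0,0,0,0,0,0,0]}' 255
```

```text
time: 74.55
tool_pos: [476.4, 253.2, 125.3]
tcp_rot: [3.115, -0.011, 1.779]
contact_force: [-0.6, -0.3, 0.5]
grip_width: 0.1
```

```bash
python3 -m handwheel '{"translation":[[0,0,-0.08],[0,0,-0.05],[0,0,0],[0,0,-0.02],[0,0,-0.02],[0,0,0],[0,0,0],[0,0,0]],"twist":[0,0,0,0,0,0,0,0]}' 255;python3 -m handwheel '{"translation":[[0,0,-0.01],[0,0,0],[0,0,-0.01],[0,0,0],[0,0,0],[0,0,0],[0,0,0],[0,0,0]],"twist":[0,0,0,0,0,0,0,0]}' 255
```

```text
time: 75.55
tool_pos: [477.0, 253.2, 98.8]
tcp_rot: [3.114, -0.011, 1.779]
contact_force: [-1.3, -1.1, 3.7]
grip_width: 0.4
time: 76.55
tool_pos: [476.9, 253.2, 98.4]
tcp_rot: [3.113, -0.011, 1.779]
contact_force: [-1.5, -0.8, 4.4]
grip_width: 0.3
```

```bash
python3 -m handwheel '{"translation":[[0,0,0.15],[0,0,0.05],[0.15,0.031,0],[0.18,0.037,0],[0.18,0.037,0],[0.13,0.028,0],[0,0,0],[0,0,0]],"twist":[0,0,0,0,0,0,0,0]}' 255
```

```text
time: 77.55
tool_pos: [573.4, 273.2, 123.5]
tcp_rot: [3.12, -0.01, 1.779]
contact_force: [0.0, 1.2, 0.2]
grip_width: 0.5
```

```bash
python3 -m handwheel '{"translation":[[0,0,-0.08],[0,0,-0.04],[0,0,0],[0,0,-0.02],[0,0,-0.02],[0,0,0],[0,0,0],[0,0,0]],"twist":[0,0,0,0,0,0,0,0]}' 255;python3 -m handwheel '{"translation":[[0,0,-0.01],[0,0,0],[0,0,-0.01],[0,0,0],[0,0,0],[0,0,0],[0,0,0],[0,0,0]],"twist":[0,0,0,0,0,0,0,0]}' 255
```

```text
time: 78.55
tool_pos: [571.9, 273.0, 99.3]
tcp_rot: [3.119, -0.01, 1.78]
contact_force: [-1.9, -0.7, 3.0]
grip_width: 0.5
time: 79.55
tool_pos: [571.9, 273.0, 98.3]
tcp_rot: [3.118, -0.01, 1.78]
contact_force: [-1.4, -1.2, 5.1]
grip_width: 0.3
```

Pressed to its stop. Retreat up and look.

```bash
python3 -m handwheel '{"translation":[[0,0,0.2],[0,0,0.3],[-0.1,-0.1,0.3],[-0.2,-0.3,0.1],[-0.2,-0.3,0],[-0.15,-0.3,0],[0,-0.2,0],[0,0,0]],"twist":[0,0,0,0,0,0,0,0]}' 255
python3 - <<'E'
from h import *
c=snap('side','s30')
c=snap('top','t30'); im=c['img'][190:330,110:400]; cv2.imwrite('pics/t30c.png',cv2.resize(im,None,fx=2.7,fy=2.7,interpolation=cv2.INTER_CUBIC)[:,:,::-1])
E
```

```text
time: 80.55
tool_pos: [471.1, 89.0, 232.4]
tcp_rot: [3.119, -0.01, 1.781]
contact_force: [0.1, 0.3, -0.2]
grip_width: 0.7
```

View pics/t30c.png

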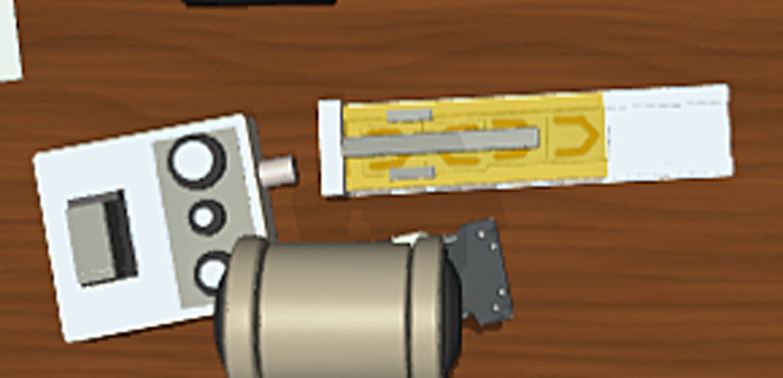

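View pics/s30.png

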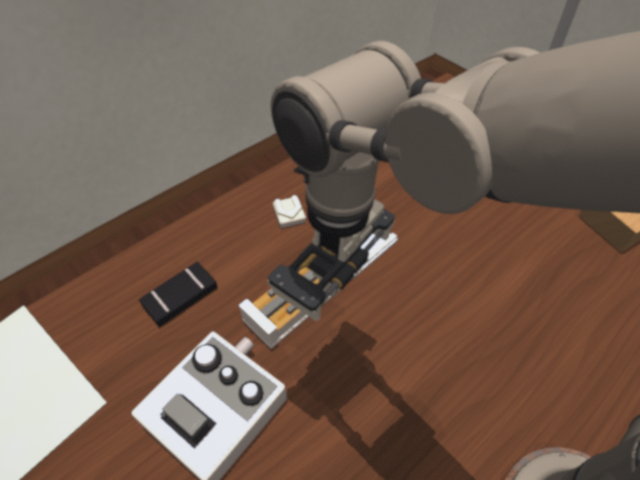

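```bash
python3 -m handwheel '{"translation":[[0,-0.15,0],[0.1,-0.3,0],[0.1,-0.3,0],[0.1,-0.3,0],[0,-0.1,0],[0,0,0],[0,0,0],[0,0,0]],"twist":[-0.1,-0.11,-0.11,-0.11,-0.11,-0.11,-0.11,-0.1]}' 255
python3 - <<'E'
from h import *
np.set_printoptions(precision=1,suppress=True)
c=snap('top'); im=c['img'][215:270,300:390]; cv2.imwrite('pics/t31c.png',cv2.resize(im,None,fx=8,fy=8,interpolation=cv2.INTER_NEAREST)[:,:,::-1])
print(proj(c,[[603.5,-87,40],[603.5,-87,28],[603.5,-87,10],[604,-95,28]]))
c=snap('wrist','w31')
E
```

```text
time: 81.65
tool_pos: [521.8, -77.6, 228.7]
tcp_rot: [3.122, -0.012, 0.4]
contact_force: [-0.4, -0.1, -1.2]
grip_width: 0.6
[[334.5 239.6]
 [334.3 239.9]
 [334.  240.3]
 [337.5 239.7]]
```

View pics/t31c.png

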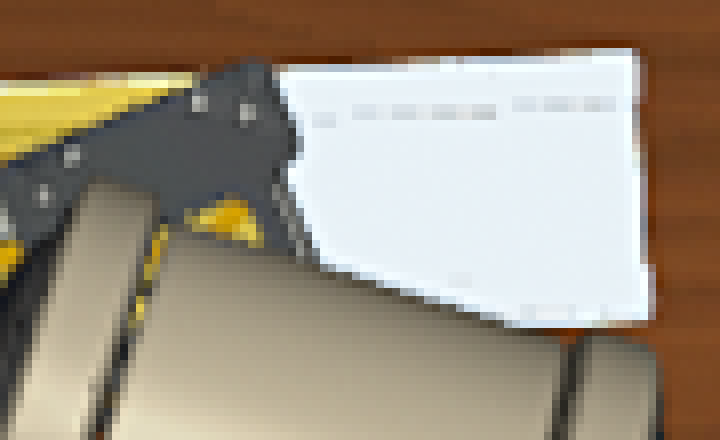

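View pics/w31.png

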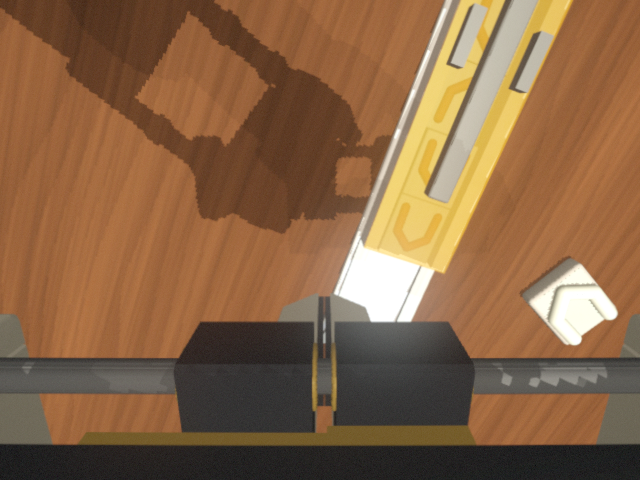

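```bash
python3 - <<'E'
from h import *
np.set_printoptions(precision=1,suppress=True)
c=snap('wrist'); im=c['img'][190:290,350:460]; 
big=cv2.resize(im,None,fx=6,fy=6,interpolation=cv2.INTER_CUBIC)[:,:,::-1].copy()
yaw=.063
for t,col in ((0,(0,0,255)),(-8,(255,0,0))):
  P=[[603.5+np.cos(yaw)*s-np.sin(yaw)*t,-87+np.sin(yaw)*s+np.cos(yaw)*t,28] for s in (-23,23)]
  q=((proj(c,P)-[350,190]+.5)*6).astype(int); cv2.line(big,tuple(map(int,q[0])),tuple(map(int,q[1])),col,1)
cv2.imwrite('pics/w32.png',big)
E
```

```text
(no output)
```

View pics/w32.png

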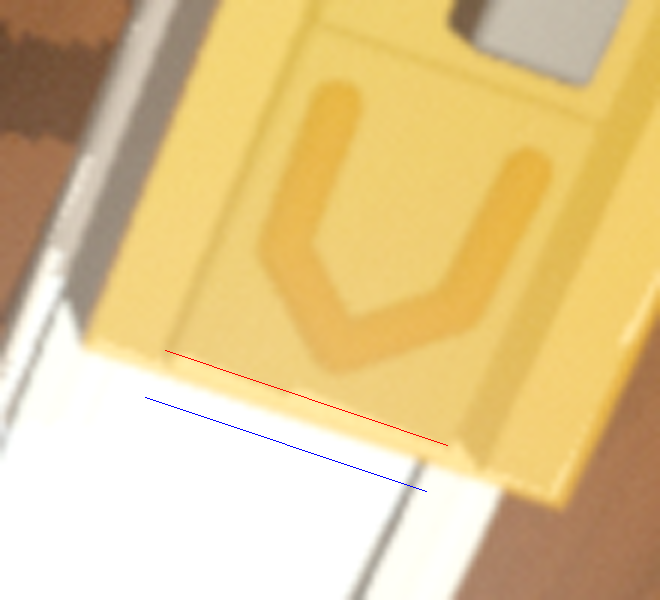

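```bash
python3 - <<'E'
from plant import *
o=get_obs(); print(o['dq'],o['contact_force'])
print(close_job())
E
```

```text
[-0.00738115 -0.00684656  0.00328593 -0.00142108  0.00187544 -0.03938668] [0.39946967 0.09362748 0.35924017]
the job is handed in; nothing more can be done
None
```

The whole job was carried out and handed in at about 82 s of the 208 s allowed; no verdict was reported.

**Trays:** I set all four on the apron one at a time and pushed them in under the hood. In the last wrist picture the rear tray's back edge lies within about 2 mm of the mouth (8 mm is allowed).

**Switch:** I lifted the cover to its open stop and pushed the toggle over. The top picture put its lean at about +0.35 to 0.4 rad, so it counts as on. I then pushed the cover from behind until it dropped. Its outline in the wrist picture matched the shut position, apart from the lip, which the outline left out.

**Keys:** I pressed small, then medium, then large, each down to its stop at about 4–5 N. The key values cannot be read directly, so this rests on tool height and force.

**Checks that disagreed or were incomplete:**
- **Early tunnel and console angles:** these differed by a few degrees between cameras. I settled them with a joint fit for the console and with wrist pictures before each placement.
- **Floor contact:** when I lowered the fingers to push the first tray, they pressed on the channel floor with 58 N. That is under the 120 N wrist limit and was on the fingertips, not the gripper's body. I lowered less far for the other three.
- **Bystanders:** the model and cassette look unmoved in the last pictures. The arm passed well clear of the jar, but I did not look at it again at the end.

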